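Clamp a pocket SSD in the ratchet jig and keep it held

TASK

Lay the aluminium pocket SSD (do not drop it) flat, with its four screws up, lengthways in the clamp's nest and let go of it. Then pump the clamp's trigger, squeezing and letting out stroke by stroke, until the sprung rubber pad has pushed the SSD against the end stop and is pressed in to about half of its 12 mm spring travel; never bottom it out hard, that crushes the case. Finish while holding: hand still on the clamp, the trigger kept squeezed and the SSD clamped, with the two hard drives and the screwdriver left where they lay.

Things in the scene. Friction and masses are not known exactly. Their poses are not given: they have to be found in the camera images.
- ssd: The workpiece: pocket SSD, plain aluminium box with a black end cap, 96 x 52 x 14 mm (its x, y, z), about 100 g, lying flat on the bench, four small screws on top. Origin: centre of its underside; x along its length, z up. May go into the nest either end first.
- clamp: Fixed jig: grey board 300 x 90 x 12 mm (x -130 to 170, y +-45) with a one-hand ratchet clamp and a nest. Origin on the bench surface; x is the way the pad travels, z up. Along x: rear end of the bar, upright handle, trigger, jaw plate and sprung pad (middle), nest, end stop. The head under handle and trigger is 32 mm wide, up to z 88 mm. Release tab behind the handle: not needed.
- nest (a point): Where the SSD's origin lies when home at the end stop: clamp frame (102, 0, 22) mm, clamp's axes. Floor z 22. Corner rails (x 58-78 and 126-146) rise 10 mm above it, lead-ins to 13, with 1.75 mm play a side; between them the long sides are open over 48 mm for fingers, down to the board (z 12). Stop face x 150, top z 42. Pad end is open: up to 20 mm short of home is fine, the pad pushes it home.
- handle_grip (a point): Middle of the handle's rear face, where one finger bears: clamp frame (-101, 0, 118) mm. The handle is fixed: a black upright bar 16 mm thick (x -101 to -85), 24 mm wide, z 56 to 150. Handle and trigger stand one behind the other along x and are squeezed together from above between two fingers: 61 mm over both at rest, 37 mm fully squeezed.
- trigger_grip (a point): Centre of the trigger's finger roll (black cylinder lying across, radius 8 mm, 24 mm wide), where the other finger bears on its front (+x) side. At rest at clamp frame (-48, 0, 116) mm, fully squeezed at (-72, 0, 116): it swings 40 mm above the pivot at (-60, 0, 78).
- trigger (a joint): Trigger angle, rad: 0 let out, 0.6 squeezed to the handle; spring return, 2 N at the roll at rest, 6 N squeezed. Each stroke a pawl drops behind a 4 mm saw tooth and pushes the bar forward: 15 mm a full stroke, less up to 4 mm lost. A second pawl keeps the bar when let out; it may creep back up to 4 mm. Force at the bar is 1.5 times that at the roll. Let out below 0.1 between strokes.
- bar (a joint): Travel of the toothed bar with jaw plate and pad, m: grows towards the nest, 0 to 0.066; starts between 0 and 0.012; 3 N sliding friction; the pawls let it go forward only, but for up to 4 mm of creep back to the last tooth.
- pad_spring (a joint): How far the pad is pressed back into its springs, m: 0 free, 0.012 bottomed. Pad force is 2 N plus 2 N per mm, 26 N at 12 mm; beyond that it rises hard.
- pad: The rubber-faced pad, 6 x 44 x 22 mm (z 24.5 to 46.5 mm), on two pins with springs; its back stands 13 mm in front of the aluminium jaw plate when free, less as it is pressed in. It presses on the SSD's end face. Its frame is parallel to the clamp's.
- pad_face (a point): Centre of the pad's front face: clamp frame x = 10 mm + bar - pad_spring, y 0, z 35.5 mm. Touches the home SSD when x is 54 mm.
- trigger_lever: The trigger's finger part (lever and roll), black, 20 to 24 mm wide, its top at z 128 mm; at rest it leans 0.3 rad towards the nest. Its frame's origin is on the pivot, clamp frame (-60, 0, 78) mm.
- laptop_drive: Bystander: bare laptop hard drive, 100 x 70 x 9.5 mm, steel, origin under its centre; too wide for the nest. Leave alone.
- desktop_drive: Bystander: bare desktop hard drive, 147 x 102 x 26 mm, steel, origin under its centre. Leave alone.
- screwdriver: Bystander: grey-handled screwdriver, 170 mm long, lying beyond the clamp. Leave alone.
There are look-alikes about, which are no part of the job. Leave any brown or orange look-alike of the ssd alone.

How it is judged:
On the way, in this order (a step that is already met when the one before it is completed fails the run):
1. the SSD lies in the nest, flat and lengthways between the rails, let go of (y of ssd in the frame of nest between -0.003 and 0.003 m and z of ssd in the frame of nest between -0.0025 and 0.0025 m and angle between the x axis of ssd and the x axis of clamp, either way round below 0.06 rad and angle between ssd's own z axis and vertical below 0.05 rad and x of ssd in the frame of nest between -0.022 and 0.003 m and contact force between the fingers and ssd below 0.1 N), for 0.2 s.
2. with the SSD in the nest the trigger is squeezed for a stroke (y of ssd in the frame of nest between -0.003 and 0.003 m and z of ssd in the frame of nest between -0.0025 and 0.0025 m and angle between the x axis of ssd and the x axis of clamp, either way round below 0.06 rad and angle between ssd's own z axis and vertical below 0.05 rad and x of ssd in the frame of nest between -0.022 and 0.003 m and value of joint trigger above 0.25 rad).
3. the trigger is let out for the next stroke (y of ssd in the frame of nest between -0.003 and 0.003 m and z of ssd in the frame of nest between -0.0025 and 0.0025 m and angle between the x axis of ssd and the x axis of clamp, either way round below 0.06 rad and angle between ssd's own z axis and vertical below 0.05 rad and x of ssd in the frame of nest between -0.022 and 0.003 m and value of joint trigger below 0.12 rad).
At the end, for the whole second after the job is handed in: SSD flat in the nest (3 mm sideways, 2.5 mm in height, 0.06 rad), within 2 mm of home at the end stop, fingers off it; pad presses it with 5 to 24 N (pressed in about 1.5 to 11 mm); fingers bear on the trigger with over 2 N and keep it squeezed over 0.06 rad (y of ssd in the frame of nest between -0.003 and 0.003 m and z of ssd in the frame of nest between -0.0025 and 0.0025 m and angle between the x axis of ssd and the x axis of clamp, either way round below 0.06 rad and angle between ssd's own z axis and vertical below 0.05 rad and x of ssd in the frame of nest between -0.002 and 0.003 m and contact force between the fingers and ssd below 0.1 N and contact force between pad and ssd between 5 and 24 N and value of joint trigger above 0.06 rad and contact force between the fingers and trigger_lever above 2 N); the arm keeps its last pose, push and grip.
It fails at once if the pad crushes the SSD: more than 32 N, that is bottomed out and still squeezed (contact force between pad and ssd above 32 N).
It fails at once if the laptop drive is disturbed (moved more than 15 mm) (distance of laptop_drive from where it was at the start of the episode above 0.015 m).
It fails at once if the desktop drive is disturbed (moved more than 15 mm) (distance of desktop_drive from where it was at the start of the episode above 0.015 m).
It fails at once if the screwdriver is disturbed (moved more than 15 mm) (distance of screwdriver from where it was at the start of the episode above 0.015 m).
It fails at once if the SSD is dropped (out of the fingers while over 20 mm above the nest floor) (contact force between the fingers and ssd below 0.1 N and height (world z) of ssd above 0.044 m).
It also fails if it takes over 64 s, if anything falls off the work surface, if the arm or the gripper's body presses on something with over 40 N, if the wrist force passes 120 N, or if a joint passes its speed limit or range.

ROBOT

A 7-joint arm with a two-finger parallel gripper is mounted at the origin on the work surface. World frame = base frame: x ahead of the robot, y to its left, z up, the work surface at z = 0. Lengths are in m, angles in rad, forces in N, time in s.
With the tool pointing down it reaches from about 0.425 to 0.875 m from the base axis. Payload 4.7 kg.
Tool frame: the origin (TCP) lies between the finger pads; the fingertips stand 17 mm ahead of it and the grasp point (between the pads) lies 2 mm behind it (r.nose_length is the distance from the TCP to the fingertips, in m); z points along the fingers, y is the direction in which the jaws open and shut (so a half turn about z gives the same grasp; the last joint's range is limited). The gripper opens to 85 mm and grips with 20 to 120 N. Pads are 22 mm wide; open, the fingers measure 114 mm over their backs; the gripper's body (76 mm by 85 mm) begins 54 mm behind the grasp point. The pads swing forward as they close: fully open they stand 13 mm farther back than shut.
Start: joints at [1.162, 0.321, -0.07, 1.45, 0.023, 1.371, -0.057], TCP at [0.267, -0.593, 0.248] pointing down, gripper open.
Joint ranges: [-2.86, 2.86], [-0.3, 2.09], [-1.38, 1.24], [0.06, 2.45], [-1.56, 4.7], [0.09, 2.05], [-2.69, 2.69]. Speed limits (rad/s): [2.57, 2.57, 3.14, 3.14, 3.14, 3.14, 3.14].

INTERFACE

Orientations are given as a unit quaternion [x, y, z, w].
In Python, from workcell import telemetry, imaging, r, finder gives the robot as it stands.
- The arm moves only by the tool play_rows, never from a script. Its argument "increments" is a list of rows, each an object with "grip": the finger opening in mm, from 0 to 85.4; "translation": the shift along the tool's x, y, z in mm, a list of three; "twist": the turn about the tool's z in rad. In form: [{"grip": grip, "translation": [x, y, z], "twist": twist}, ...]. A call has 1 to 12 rows; each row shifts and turns the commanded pose from where the row before left it, along the tool's axes as they then stand; what a row does not reach is not made up. A row lasts 1/10 s, in which the tool goes at most 50 mm and 8.59 degrees, less where a joint would pass 70% of its speed; a pose out of reach is approached as far as the arm can. A call with a gripper value outside its range is refused whole. The fingers move at their own pace and stop on an object; "force" is the grip in N (left out, the last holds). Time passes only in rows, so rows that do not move let the fingers close. It gives the time, the measured TCP pose, the force and the opening at its end, in the units of the state.
- telemetry.get_state(): the state, without advancing time (a new reading comes with each control period).
- imaging.camera(name): name is "side" or "top"; returns (picture, depth): 420x560x3 uint8, red, green, blue; 420x560 float32, m along the optical axis (not along the pixel's ray), 0 where there is no reading.
- imaging.camera_params(name): a dict with "fx", "fy", "cx", "cy" (pixels), "cam_to_world" (4x4, takes a point from camera to world coordinates). Camera axes: x right, y up, looking along -z (the intrinsics and any distortion apply to the point x, -y, -z); pixel columns grow to the right and rows downward; lengths in m; the calibration is good to about 2 mm. A picture is of the moment at which its call begins. camera_params takes no time and is no camera call.
- r.finish_job(): hands the job in, once; it reports no verdict.
Trained networks look in the newest picture that a camera, given by its name, has taken for a name from the list of things; names that differ only in an ending like _2 or _b are one class to them, and where a whole thing is asked for, a point or a joint stands for the part that bears it (a point fixed in the world has none). Each returns a list of dicts, best first, with "score" (0 to 1); they miss things now and then, are a little off and sometimes report something else, mostly with a low value. They report only what shows in the picture. A call takes as long as a camera call. They do not tell look-alikes from the thing itself.
- finder.find_in(camera, thing): "rect" ([left, top, width, height] in pixels, round what is visible of it).
- finder.cut_out(camera, thing): "mask" (420x560 bool, what is visible of it) and "rect" ([left, top, width, height] in pixels, round what is visible of it).
The state is a dict: "time_s": time; "joint_pos": joint angles; "qd": joint speeds; "tau": joint torques, N m; "eef_pos": TCP position; "tcp_rot": TCP orientation; "contact_force": force on the tool from outside, world axes, zero at the start; "ft_torque": the same for the moment, N m; "gripper_width": finger opening in m.
Only numpy, scipy, OpenCV 4.12 (cv2) and the standard library are available. Lean on these libraries where they do the work, as an engineer would, in place of code of your own. Each camera call takes 0.05 s, during which the arm holds its last target.

## Working session

There is one attempt and no reset: what is moved stays moved. The work goes in short steps, Python scripts to look and compute and a tool call to move; the robot and the scene stay as the last step left them, time stands still between calls to the robot, and variables do not carry over. Pictures are saved under pics/ and viewed, and the job is handed in when it is done.

Besides the shell and the picture viewer there is one more tool, called after "Emit:" as name(argument=value, ...) on one line, values as JSON. play_rows: Moves the arm, as the interface text tells. Its arguments: {"type":"object","properties":{"increments":{"type":"array"},"force":{"type":"number"}},"required":["increments"]}

```bash
mkdir -p pics; ls; python3 - <<'E'
from workcell import telemetry, imaging, r, finder
import cv2
for n in ("top","side"):
    p,d=imaging.camera(n); cv2.imwrite(f"pics/{n}0.png",p[:,:,::-1]); 
    c=imaging.camera_params(n); print(n,c)
    for t in ("ssd","clamp","laptop_drive","desktop_drive","screwdriver"):
        print(t,[(round(x["score"],2),x["rect"]) for x in finder.find_in(n,t)])
print(telemetry.get_state())
E
```

```text
pics
top {'fx': 385.0484609807345, 'fy': 385.0484609807345, 'cx': 276.78642642796916, 'cy': 212.10684856152514, 'cam_to_world': array([[-0.01504931,  0.99122805, -0.13130294,  0.41308489],
       [-0.99945874, -0.01875447, -0.02702756, -0.00333336],
       [-0.02925299,  0.13082512,  0.99097379,  1.22360709],
       [ 0.        ,  0.        ,  0.        ,  1.        ]])}
ssd [(0.98, [194.8, 278.2, 34.5, 17.6]), (0.84, [274.6, 274.6, 35.9, 17.9]), (0.77, [189.1, 227.1, 28.2, 28.2]), (0.69, [239.4, 243.2, 15.9, 26.9]), (0.62, [301.7, 228.2, 32.4, 17.7])]
clamp [(0.64, [239.8, 146.3, 49.6, 107.7])]
laptop_drive [(0.78, [394.8, 218.9, 39.0, 41.3]), (0.47, [256.9, 197.8, 16.5, 9.2])]
desktop_drive [(0.77, [134.2, 216.6, 38.4, 54.3])]
screwdriver [(0.76, [305.8, 127.2, 10.4, 50.0])]
side {'fx': 526.3023431593841, 'fy': 526.3023431593841, 'cx': 280.6738835655315, 'cy': 210.699914566346, 'cam_to_world': array([[-0.99085431,  0.0681288 , -0.11647404,  0.41749244],
       [-0.13450135, -0.56789722,  0.8120358 ,  1.09826483],
       [-0.01082226,  0.82027509,  0.57186682,  0.87503182],
       [
[... 463 characters left out ...]
array([ 1.1621116 ,  0.32097115, -0.07012921,  1.45047722,  0.02260627,
        1.37078788, -0.05691979]), 'qd': array([-7.69981448e-04, -6.75623300e-05, -3.26967031e-04,  6.63664024e-04,
       -1.34776845e-03, -1.51185384e-03, -1.22373688e-03]), 'tau': array([-1.93673709e-04, -4.93092191e+01, -3.81283890e-01, -3.14418375e+01,
        1.32544065e-02,  1.50831136e-03,  1.77536253e-05]), 'eef_pos': array([ 0.26670222, -0.59279938,  0.24837896]), 'tcp_rot': array([ 9.77736808e-01,  2.09835002e-01, -4.10828800e-06,  7.47555539e-05]), 'contact_force': array([-0.26001727, -0.73298109, -0.0115763 ]), 'ft_torque': array([-0.01022217,  0.02272272,  0.00888102]), 'gripper_width': 0.08557244203869431}
```

```bash
python3 - <<'E'
import cv2
a=cv2.imread("pics/top0.png")[110:320,120:450]; cv2.imwrite("pics/top0c.png",cv2.resize(a,None,fx=2.4,fy=2.4,interpolation=cv2.INTER_CUBIC))
a=cv2.imread("pics/side0.png")[140:410,170:400]; cv2.imwrite("pics/side0c.png",cv2.resize(a,None,fx=2.2,fy=2.2,interpolation=cv2.INTER_CUBIC))
E
```

```text
(no output)
```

View pics/top0c.png

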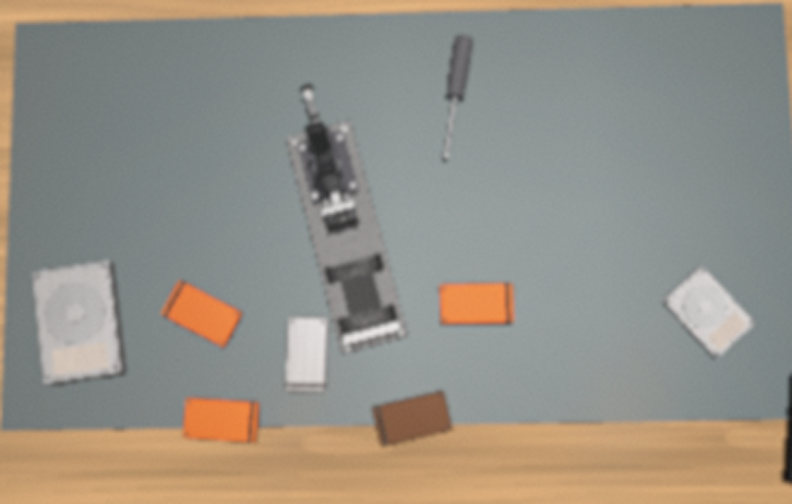

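View pics/side0c.png

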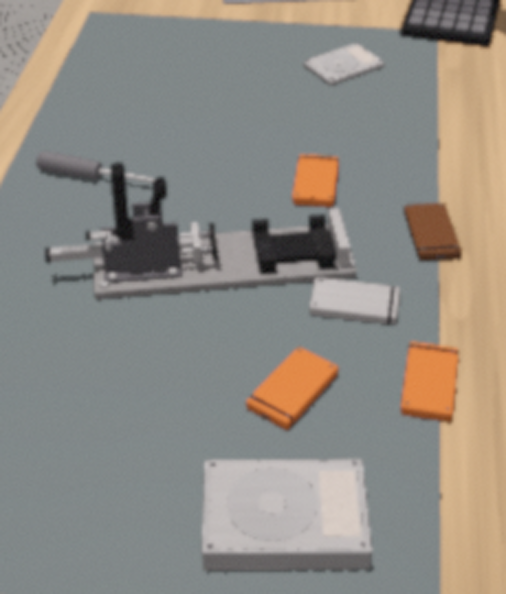

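```bash
cat > h.py <<'E'
from workcell import telemetry, imaging, r, finder
import numpy as np, cv2
def cloud(n,d=None,p=None):
    c=imaging.camera_params(n); 
    v,u=np.mgrid[0:420,0:560]
    X=np.stack([(u-c["cx"])/c["fx"]*d,-(v-c["cy"])/c["fy"]*d,-d,np.ones_like(d)],-1)
    return (X@c["cam_to_world"].T)[...,:3]
def proj(n,P):
    c=imaging.camera_params(n); M=np.linalg.inv(c["cam_to_world"])
    P=np.asarray(P,float); q=P@M[:3,:3].T+M[:3,3]
    return np.stack([c["cx"]+c["fx"]*q[...,0]/-q[...,2],c["cy"]-c["fy"]*q[...,1]/-q[...,2]],-1)
def unproj(n,u,v,z):
    c=imaging.camera_params(n);T=c["cam_to_world"]
    u=np.asarray(u,float);v=np.asarray(v,float)
    d=np.stack([(u-c["cx"])/c["fx"],-(v-c["cy"])/c["fy"],-np.ones_like(u)],-1)@T[:3,:3].T
    o=T[:3,3]; s=(z-o[2])/d[...,2]
    return o+d*s[...,None]
def shots(n,k):
    P=[];D=[]
    for i in range(k):
        p,d=imaging.camera(n);P.append(p.astype(float));D.append(np.where(d>0,d,np.nan))
    return np.mean(P,0),np.nanmedian(D,0),np.array(D)
E
python3 - <<'E'
from h import *
out={}
for n in ("top","side"):
    P,D,DD=shots(n,6); out[n+"P"]=P; out[n+"D"]=D
    X=cloud(n,D)
    print(n,"temporal std",np.nanmedian(np.nanstd(DD,0)))
    b=X[180:210,340:380] if n=="top" else X[250:280,220:260]
    print("bench z",np.nanmean(b[...,2]),np.nanstd(b[...,2]))
    for t in ("ssd","clamp"):
        for q in finder.cut_out(n,t):
            m=q["mask"]; x=X[m]; col=P[m].mean(0).round()
            print(t,round(q["score"],2),q["rect"],col,m.sum(),np.nanmean(x,0).round(4),np.nanpercentile(x[:,2],[5,50,95]).round(4))
            if t=="clamp" or (abs(col[0]-col[2])<25): out[n+t]=m
np.savez("s0.npz",**out)
E
```

```text
top temporal std 0.0023092162
bench z 0.0011675948107034673 0.0011152011084651988
ssd 0.91 [189.9, 228.3, 29.3, 25.6] [216. 124.  72.] 527 [0.4874 0.2627 0.0136] [0.0048 0.0142 0.0162]
ssd 0.83 [275.3, 279.3, 34.3, 14.8] [131.  93.  69.] 479 [ 0.3476 -0.0097  0.0146] [0.0127 0.0146 0.0164]
ssd 0.8 [238.7, 244.6, 17.1, 25.7] [204. 200. 198.] 508 [0.4309 0.1252 0.0141] [0.0117 0.0144 0.0163]
ssd 0.75 [194.9, 275.2, 35.9, 22.0] [219. 125.  68.] 558 [0.3488 0.2365 0.0135] [0.0046 0.0142 0.016 ]
ssd 0.73 [302.6, 231.7, 33.4, 13.1] [227. 136.  78.] 498 [ 0.4943 -0.0989  0.0146] [0.0125 0.0146 0.0165]
ssd 0.71 [239.9, 145.9, 49.3, 110.3] [121. 119. 119.] 2652 [0.5883 0.0718 0.028 ] [0.0111 0.0163 0.089 ]
ssd 0.64 [246.1, 146.0, 19.5, 59.0] [140. 139. 139.] 123 [0.639  0.0855 0.042 ] [0.0335 0.042  0.0494]
clamp 0.94 [239.8, 144.1, 49.1, 110.5] [121. 120. 120.] 2729 [0.5893 0.0721 0.0276] [0.0109 0.0159 0.0889]
side temporal std 0.0033195275
bench z 0.015178506635439591 0.015536320133752867
ssd 0.97 [282.2, 299.0, 41.3, 35.6] [204. 125.  70.] 863 [0.4904 0.2693 0.0099] [0.0018 0.011  0.0124]
ssd 0.83 [311.6, 266.2, 37.1, 22.4] [175. 170. 169.] 653 [0.4364 0.132  0.0098] [0.0021 0.0108 0.0124]
ssd 0.82 [353.5, 228.3, 27.5, 29.3] [119.  79.  56.] 522 [ 0.3507 -0.0021  0.0098] [0.0027 0.0108 0.0122]
ssd 0.68 [350.6, 294.9, 29.9, 36.8] [207. 127.  72.] 829 [0.3524 0.2446 0.0099] [-0.0008  0.011   0.0125]
clamp 0.71 [191.9, 216.4, 142.7, 63.2] [96. 93. 94.] 3753 [0.61   0.0903 0.0291] [0.0039 0.0186 0.0975]
```

```bash
python3 - <<'E'
import numpy as np,cv2
s=np.load("s0.npz")
a=s["topP"][140:275,225:300][:,:,::-1]; cv2.imwrite("pics/a.png",cv2.resize(np.clip(a*1.2,0,255).astype(np.uint8),None,fx=4.4,fy=4.4,interpolation=cv2.INTER_NEAREST))
b=s["sideP"][205:295,185:355][:,:,::-1]; cv2.imwrite("pics/b.png",cv2.resize(np.clip(b*1.2,0,255).astype(np.uint8),None,fx=4.6,fy=4.6,interpolation=cv2.INTER_NEAREST))
E
```

```text
(no output)
```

View pics/a.png

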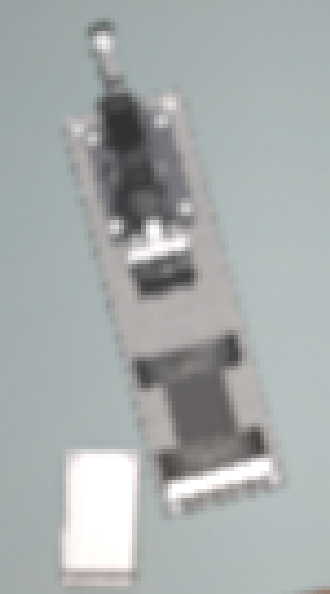

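View pics/b.png

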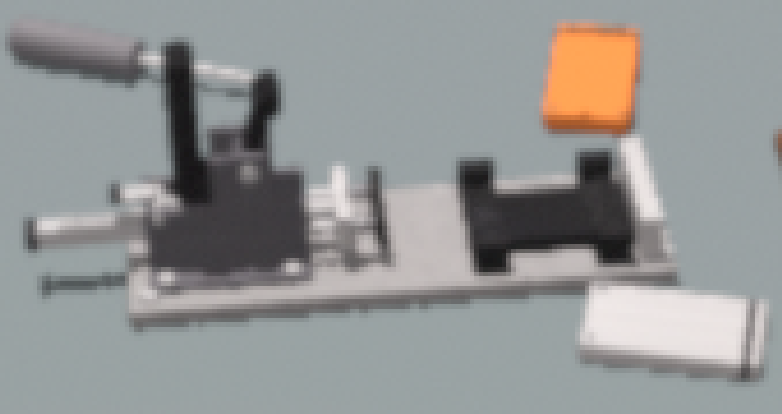

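```bash
cat > fit.py <<'E'
from h import *
from scipy.optimize import minimize, least_squares
S=8
def box(x0,x1,y0,y1,z0,z1): return np.array([[x,y,z] for x in(x0,x1) for y in(y0,y1) for z in(z0,z1)])
def place(P,x,y,th):
    c,s=np.cos(th),np.sin(th); return np.stack([x+c*P[:,0]-s*P[:,1],y+s*P[:,0]+c*P[:,1],P[:,2]],-1)
def render(n,boxes,pose,roi):
    u0,v0,w,h=roi; m=np.zeros((h*S,w*S),np.uint8)
    for b in boxes:
        q=proj(n,place(b,*pose)); q=(q+0.5-[u0,v0])*S-0.5
        hull=cv2.convexHull(q.astype(np.float32))
        cv2.fillConvexPoly(m,np.round(hull*16).astype(np.int32),255,shift=4)
    m=cv2.resize(m.astype(np.float32)/255,(w,h),interpolation=cv2.INTER_AREA)
    return cv2.GaussianBlur(m,(0,0),0.6)
def fit(n,P,boxes,pose,roi,soft,weight=None):
    u0,v0,w,h=roi; t=soft[v0:v0+h,u0:u0+w]
    W=np.ones_like(t) if weight is None else weight(n,pose,roi)
    def cost(p): 
        r_=(render(n,boxes,p*sc,roi)-t); return float((W*np.minimum(r_**2,0.5)).sum())
    sc=np.array([1,1,5.0])
    best=None
    for k in range(3):
        p0=np.array(pose)/sc if best is None else best.x
        sim=np.vstack([p0]+[p0+np.eye(3)[i]*(0.006 if k==0 else 0.002) for i in range(3)])
        best=minimize(cost,p0,method="Nelder-Mead",options=dict(initial_simplex=sim,xatol=2e-5,fatol=1e-4,maxiter=300))
    return best.x*sc,best.fun
SSD=[box(-.048,.048,-.026,.026,0,.014)]
BOARD=[box(-.130,.170,-.045,.045,0,.012),box(.150,.156,-.04,.04,.012,.042)]
E
python3 - <<'E'
from fit import *
s=np.load("s0.npz")
for n,rs,rc in (("top",(230,235,36,44),(236,160,60,105)),("side",(302,255,56,44),(190,205,160,90))):
    P=cv2.GaussianBlur(s[n+"P"],(0,0),.01); 
    ch=P[...,2]-P[...,0]
    mat=np.median(ch[200:230,340:380]) if n=="top" else np.median(ch[270:300,220:260])
    for nm,roi,bx,p0 in (("ssd",rs,SSD,(.431,.128,np.pi+.02)),("clamp",rc,BOARD,(.583,.073,np.pi+.2))):
        m=s[n+nm]; er=cv2.erode(m.astype(np.uint8),np.ones((5,5)))>0
        fg=np.median(ch[er]); soft=np.clip((ch-mat)/(fg-mat),0,1)
        def wt(n,p,roi):
            r1=render(n,bx,p,roi); band=cv2.dilate((np.abs(r1-.5)<.49).astype(np.float32),np.ones((9,9)))
            inn=place(np.array([[-.0,0,0.]]),*p)
            if nm=="clamp":
                # drop rear end (handle etc)
                q=proj(n,place(np.array([[-.02,0,.012],[1.,0,.012]]),*p)); d=q[1]-q[0]
                v,u=np.mgrid[0:roi[3],0:roi[2]]; band*=(((u+roi[0]-q[0,0])*d[0]+(v+roi[1]-q[0,1])*d[1])>0)
                if n=="side": # lower edge only fully reliable
                    pass
            return band
        pose,f=fit(n,P,bx,p0,roi,soft,wt)
        print(n,nm,mat,fg,pose.round(4),round(f,2))
        u0,v0,w,h=roi
        im=cv2.resize(np.clip(P[v0:v0+h,u0:u0+w,::-1]*1.1,0,255).astype(np.uint8),None,fx=5,fy=5,interpolation=cv2.INTER_NEAREST)
        for b in bx+([box(58e-3,78e-3,-.0285,.0285,.022,.035)] if nm=="clamp" else []):
            q=(proj(n,place(b,*pose))+.5-[u0,v0])*5
            cv2.polylines(im,[cv2.convexHull(q.astype(np.float32)).astype(np.int32)],True,(0,0,255),1)
        cv2.imwrite(f"pics/fit_{n}_{nm}.png",im)
E
python3 - <<'E'
import cv2,numpy as np
a=[cv2.imread(f"pics/fit_{n}_{m}.png") for n in("top","side") for m in("ssd","clamp")]
H=max(i.shape[0] for i in a); print([i.shape for i in a])
cv2.imwrite("pics/f1.png",np.hstack([cv2.copyMakeBorder(i,0,max(a[0].shape[0],a[1].shape[0])-i.shape[0],0,0,0) for i in a[:2]]))
E
```

```text
top ssd 8.0 -3.0 [0.4317 0.1244 3.0998] 81.77
top clamp 8.0 -2.6666666666666856 [0.6084 0.0758 3.3825] 74.47
side ssd 8.333333333333314 -6.666666666666657 [0.4348 0.1264 3.0465] 69.23
side clamp 8.333333333333314 -1.8333333333333428 [0.6108 0.0791 3.367 ] 142.75
[(220, 180, 3), (525, 300, 3), (220, 280, 3), (450, 800, 3)]
```

View pics/f1.png

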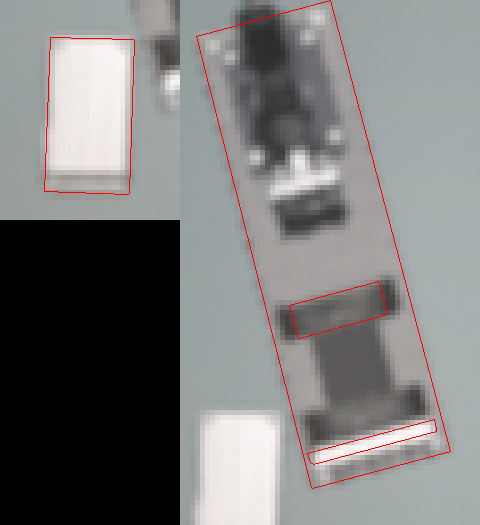

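View pics/fit_side_clamp.png

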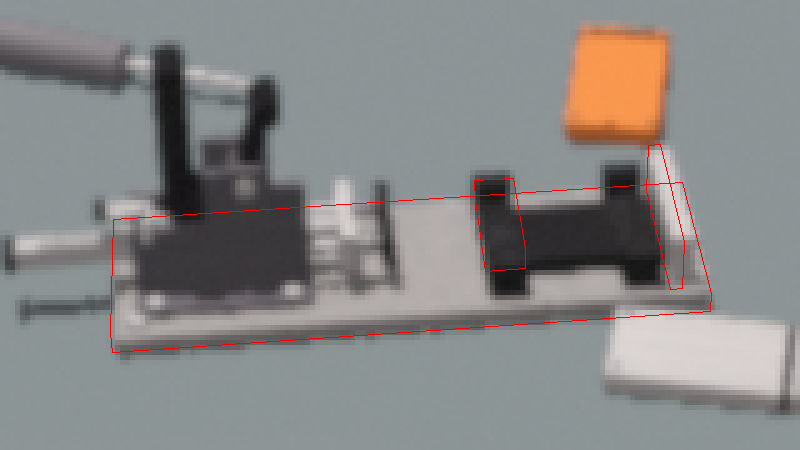

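View pics/fit_side_ssd.png

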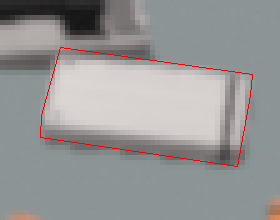

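```bash
cat > edge.py <<'E'
from fit import *
def edgefit(n,P,segs,pose,it=6,half=4,verbose=False):
    """segs: list of (p0,p1) model 3D edges; finds strongest gradient along normals; LSQ pose"""
    pose=np.array(pose,float)
    C=[cv2.GaussianBlur(P[...,c],(0,0),.7) for c in range(3)]
    for k in range(it):
        hf=half if k<2 else 2.0
        obs=[]
        for a,b in segs:
            t=np.linspace(.03,.97,40)[:,None]; M=np.array(a)*(1-t)+np.array(b)*t
            q=proj(n,place(M,*pose)); d=q[-1]-q[0]; d/=np.linalg.norm(d); nn=np.array([-d[1],d[0]])
            s=np.arange(-hf-1,hf+1.01,.2)
            g=0
            uv=q[:,None,:]+s[None,:,None]*nn
            for c in C:
                I=cv2.remap(c.astype(np.float32),uv[...,0].astype(np.float32),uv[...,1].astype(np.float32),cv2.INTER_CUBIC)
                I=cv2.blur(I,(1,7)) 
                g=g+np.gradient(I,.2,axis=1)**2
            g=g[:,5:-5]; ss=s[5:-5]
            j=g.argmax(1); ok=(j>0)&(j<g.shape[1]-1)&(g.max(1)>9)
            # centroid near peak
            for i in np.where(ok)[0]:
                w=slice(max(0,j[i]-3),j[i]+4); off=(g[i,w]*ss[w]).sum()/g[i,w].sum()
                obs.append((M[i],q[i]+off*nn,nn))
        A=np.array([o[0] for o in obs]);Q=np.array([o[1] for o in obs]);N=np.array([o[2] for o in obs])
        f=lambda p:((proj(n,place(A,*p))-Q)*N).sum(1)
        r_=least_squares(f,pose,loss="soft_l1",f_scale=.2,x_scale=[.01,.01,.05]); pose=r_.x
    res=f(pose)
    return pose,len(res),np.sqrt(np.median(res**2))
def E(x0,y0,z0,x1,y1,z1): return ((x0/1e3,y0/1e3,z0/1e3),(x1/1e3,y1/1e3,z1/1e3))
E
python3 - <<'E'
from edge import *
s=np.load("s0.npz")
# clamp yaw~+0.24 ; clamp +y is world -y side (toward camera centre)
for n in("top","side"):
    P=s[n+"P"]
    if n=="top":
        segs=[E(-120,-45,12,165,-45,12),E(-120,45,0,165,45,0)]   
        segS=[E(-48,-26,14,48,-26,14),E(-48,26,0,48,26,0),E(48,-26,14,48,26,14),E(-48,-26,14,-48,26,14)]
    else:
        segs=[E(-125,-45,0,100,-45,0),E(-125,-45,12,100,-45,12)]
        segS=[E(-48,-26,14,48,-26,14),E(-48,26,14,48,26,14),E(-48,-26,0,48,-26,0)]
    endsegs=[E(150,-38,42,150,38,42)]
    for nm,sg,p0 in(("clamp long",segs,(.6084,.0758,3.3825)),("clamp +stop",segs+endsegs,(.6084,.0758,3.3825)),("ssd",segS,(.432,.125,3.09))):
        try: print(n,nm,edgefit(n,P,sg,p0))
        except Exception as e: print(n,nm,e)
E
```

```text
top clamp long too many indices for array: array is 1-dimensional, but 2 were indexed
top clamp +stop (array([0.60935957, 0.07743502, 3.33137667]), 104, np.float64(0.4632351565041741))
top ssd (array([0.43270655, 0.12480494, 3.10891614]), 160, np.float64(0.2019711119115693))
side clamp long too many indices for array: array is 1-dimensional, but 2 were indexed
side clamp +stop (array([0.61468571, 0.06992611, 3.37588898]), 108, np.float64(0.1721674672459557))
side ssd too many indices for array: array is 1-dimensional, but 2 were indexed
```

```bash
cat > rfit.py <<'E'
from fit import *
def softmask(P,matpatch,fgpts):
    m=P[matpatch]; mu=m.reshape(-1,3).mean(0); cov=np.cov(m.reshape(-1,3).T)+np.eye(3)*.5
    f=np.median(fgpts,0); d=np.linalg.solve(cov,f-mu); t=((P-mu)@d)/((f-mu)@d)
    return t,f,mu,1/np.sqrt((f-mu)@d)
def band(n,bx,p,roi,cut=None,k=9):
    r1=render(n,bx,p,roi); b=cv2.dilate((np.abs(r1-.5)<.49).astype(np.float32),np.ones((k,k)))
    if cut is not None:
        q=proj(n,place(np.array([[cut,0,.012],[1.,0,.012]]),*p)); d=q[1]-q[0]
        v,u=np.mgrid[0:roi[3],0:roi[2]]; b*=(((u+roi[0]-q[0,0])*d[0]+(v+roi[1]-q[0,1])*d[1])>0)
    return b
E
python3 - <<'E'
from rfit import *
s=np.load("s0.npz")
for n in("top","side"):
    P=s[n+"P"]; mp=(slice(200,222),slice(340,380)) if n=="top" else (slice(255,285),slice(360,400))
    # local mat patch
    mp=(slice(185,215),slice(215,238)) if n=="top" else (slice(290,300),slice(200,270))
    for nm,bx,p0,roi in (("ssd",SSD,(.432,.126,3.09),(230,235,36,44) if n=="top" else (302,255,56,44)),("clamp",BOARD,(.609,.077,3.38),(236,160,60,105) if n=="top" else (190,205,160,90))):
        if nm=="clamp":
            q=proj(n,place(np.array([[x,y,.012] for x in np.linspace(.03,.05,5) for y in np.linspace(-.035,.035,9)]),*p0)).round().astype(int)
        else: q=proj(n,place(np.array([[x,y,.014] for x in np.linspace(-.03,.03,9) for y in np.linspace(-.015,.015,5)]),*p0)).round().astype(int)
        t,f,mu,sn=softmask(P,mp,P[q[:,1],q[:,0]])
        if nm=="ssd":
            t=np.clip(t,0,1)
        else: t=np.clip(np.maximum(t,np.linalg.norm(P-mu,axis=-1)/60*1.0-.3),0,1)
        for cut in ((None,) if nm=="ssd" else (-.13,-.03)):
            pose,c=fit(n,P,bx,p0,roi,t,lambda n,p,roi:band(n,bx,p,roi,cut))
            print(n,nm,cut,f.round(),mu.round(),"noise",round(sn,3),pose.round(4),round(c,2))
        cv2.imwrite(f"pics/t_{n}_{nm}.png",cv2.resize((t[roi[1]:roi[1]+roi[3],roi[0]:roi[0]+roi[2]]*255).astype(np.uint8),None,fx=4,fy=4,interpolation=cv2.INTER_NEAREST))
a=[cv2.imread(f"pics/t_{x}.png") for x in("top_ssd","top_clamp","side_clamp")]
H=max(i.shape[0] for i in a)
im=np.hstack([cv2.copyMakeBorder(i,0,H-i.shape[0],0,4,0,value=(0,0,255)) for i in a]); im=cv2.resize(im,None,fx=.75,fy=.75); print(im.shape); cv2.imwrite("pics/t_all.png",im)
E
```

```text
top ssd None [219. 214. 212.] [135. 144. 144.] noise 0.025 [0.4351 0.1247 3.0975] 40.21Traceback (most recent call last):
  File "<stdin>", line 16, in <module>
  File "fit.py", line 25, in fit
    best=minimize(cost,p0,method="Nelder-Mead",options=dict(initial_simplex=sim,xatol=2e-5,fatol=1e-4,maxiter=300))
    res = _minimize_neldermead(fun, x0, args, callback, bounds=bounds,
                               **options)
    fxcc = func(xcc)
    fx = function(np.copy(x), *(wrapper_args + args))
  File "fit.py", line 19, in cost
    r_=(render(n,boxes,p*sc,roi)-t); return float((W*np.minimum(r_**2,0.5)).sum())
        ~~~~~~^^^^^^^^^^^^^^^^^^
  File "fit.py", line 10, in render
    q=proj(n,place(b,*pose)); q=(q+0.5-[u0,v0])*S-0.5
  File "h.py", line 9, in proj
    c=imaging.camera_params(n); M=np.linalg.inv(c["cam_to_world"])
ValueError: time passes only in moves, steps and waits
```

```bash
python3 - <<'E'
s=open("h.py").read()
s=s.replace("imaging.camera_params(n)","cp(n)")
s=s.replace("def cloud","_c={}\ndef cp(n):\n    if n not in _c: _c[n]=imaging.camera_params(n)\n    return _c[n]\ndef cloud",1)
open("h.py","w").write(s)
E
cat > run1.py <<'E'
from rfit import *
s=np.load("s0.npz")
for n in("top","side"):
    P=s[n+"P"]
    mp=(slice(185,215),slice(215,238)) if n=="top" else (slice(290,300),slice(200,270))
    for nm,bx,p0,roi in (("ssd",SSD,(.432,.126,3.09),(230,235,36,44) if n=="top" else (302,255,56,44)),("clamp",BOARD,(.609,.077,3.38),(236,160,60,105) if n=="top" else (190,205,160,90))):
        if nm=="clamp":
            q=proj(n,place(np.array([[x,y,.012] for x in np.linspace(.03,.05,5) for y in np.linspace(-.035,.035,9)]),*p0)).round().astype(int)
        else: q=proj(n,place(np.array([[x,y,.014] for x in np.linspace(-.03,.03,9) for y in np.linspace(-.015,.015,5)]),*p0)).round().astype(int)
        t,f,mu,sn=softmask(P,mp,P[q[:,1],q[:,0]])
        if nm=="ssd":
            t=np.clip(t,0,1)
        else: t=np.clip(np.maximum(t,np.linalg.norm(P-mu,axis=-1)/60*1.0-.3),0,1)
        for cut in ((None,) if nm=="ssd" else (-.13,-.03)):
            pose,c=fit(n,P,bx,p0,roi,t,lambda n,p,roi:band(n,bx,p,roi,cut))
            print(n,nm,cut,f.round(),mu.round(),"noise",round(sn,3),pose.round(4),round(c,2))
        cv2.imwrite(f"pics/t_{n}_{nm}.png",cv2.resize((t[roi[1]:roi[1]+roi[3],roi[0]:roi[0]+roi[2]]*255).astype(np.uint8),None,fx=4,fy=4,interpolation=cv2.INTER_NEAREST))
a=[cv2.imread(f"pics/t_{x}.png") for x in("top_ssd","top_clamp","side_clamp")]
H=max(i.shape[0] for i in a)
im=np.hstack([cv2.copyMakeBorder(i,0,H-i.shape[0],0,4,0,value=(0,0,255)) for i in a]); im=cv2.resize(im,None,fx=.75,fy=.75); print(im.shape); cv2.imwrite("pics/t_all.png",im)
E
python3 run1.py
```

```text
top ssd None [219. 214. 212.] [135. 144. 144.] noise 0.025 [0.4351 0.1247 3.0975] 40.21
top clamp -0.13 [150. 147. 146.] [135. 144. 144.] noise 0.081 [0.6086 0.0759 3.3862] 87.76
top clamp -0.03 [150. 147. 146.] [135. 144. 144.] noise 0.081 [0.6088 0.0759 3.3869] 71.27
side ssd None [196. 190. 189.] [129. 136. 137.] noise 0.009 [0.4354 0.1154 3.1109] 117.75
side clamp -0.13 [163. 158. 157.] [129. 136. 137.] noise 0.021 [0.61   0.0806 3.3773] 472.14
side clamp -0.03 [163. 158. 157.] [129. 136. 137.] noise 0.021 [0.6105 0.0799 3.3642] 294.17
(315, 777, 3)
```

View pics/t_all.png

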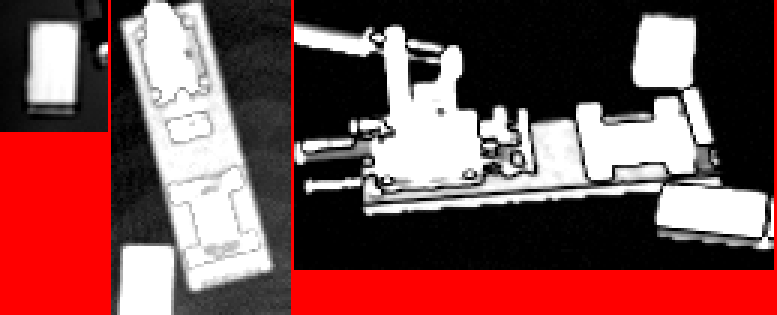

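Emit:
play_rows(increments=[{"grip":85,"translation":[29.6,-22.6,0],"twist":0},{"grip":85,"translation":[29.6,-22.6,0],"twist":0},{"grip":85,"translation":[29.6,-22.6,0],"twist":0},{"grip":85,"translation":[29.6,-22.6,0],"twist":0},{"grip":85,"translation":[29.6,-22.6,0],"twist":0},{"grip":85,"translation":[29.6,-22.6,0],"twist":0},{"grip":85,"translation":[29.6,-22.6,0],"twist":0},{"grip":85,"translation":[29.6,-22.6,0],"twist":0},{"grip":85,"translation":[29.6,-22.6,0],"twist":0},{"grip":85,"translation":[29.6,-22.6,0],"twist":0},{"grip":85,"translation":[29.6,-22.6,0],"twist":0},{"grip":85,"translation":[29.6,-22.6,0],"twist":0}], force=30)

```text
time_s: 2.6
eef_pos: [0.4799, -0.1983, 0.2486]
tcp_rot: [0.978, 0.21, 0.0, 0.0]
contact_force: [0.7, -0.4, -0.0]
gripper_width: 0.0848
```

Emit:
play_rows(increments=[{"grip":85,"translation":[0,0,0],"twist":-0.149},{"grip":85,"translation":[0,0,0],"twist":-0.149},{"grip":85,"translation":[0,0,0],"twist":-0.149},{"grip":85,"translation":[0,0,0],"twist":-0.149},{"grip":85,"translation":[0,0,0],"twist":-0.149},{"grip":85,"translation":[0,0,0],"twist":-0.149},{"grip":85,"translation":[0,0,0],"twist":-0.149},{"grip":85,"translation":[0,0,0],"twist":-0.149},{"grip":85,"translation":[0,0,0],"twist":-0.149},{"grip":85,"translation":[0,0,0],"twist":-0.149},{"grip":85,"translation":[0,0,0],"twist":-0.149},{"grip":85,"translation":[0,0,0],"twist":-0.149}])

```text
time_s: 3.8
eef_pos: [0.4793, -0.1997, 0.2485]
tcp_rot: [0.446, 0.895, -0.0, 0.0]
contact_force: [0.4, 1.0, 0.6]
gripper_width: 0.085
```

Emit:
play_rows(increments=[{"grip":85,"translation":[0,0,0],"twist":-0.149},{"grip":85,"translation":[0,0,0],"twist":-0.149},{"grip":85,"translation":[0,0,0],"twist":-0.149},{"grip":85,"translation":[0,0,0],"twist":-0.149},{"grip":85,"translation":[0,0,0],"twist":-0.149},{"grip":85,"translation":[0,0,0],"twist":-0.145},{"grip":85,"translation":[0,0,0],"twist":0}])

```text
time_s: 4.5
eef_pos: [0.4793, -0.1997, 0.2484]
tcp_rot: [0.02, 1.0, -0.0, 0.0]
contact_force: [0.8, -0.5, -0.3]
gripper_width: 0.0847
```

```bash
cat > to.py <<'E'
import sys
from h import *
def rel(x,y,z=None,phi=None):
    s=telemetry.get_state(); from scipy.spatial.transform import Rotation as R
    M=R.from_quat(s["tcp_rot"]).as_matrix(); p=s["eef_pos"]
    ph=np.arctan2(M[1,0],M[0,0]); print("t",s["time_s"],"tcp",p.round(4),"phi",round(ph,4),"tilt",M[2].round(3),"w",round(s["gripper_width"],4),"F",s["contact_force"].round(1),"q",s["joint_pos"].round(2))
    d=np.array([x,y,p[2] if z is None else z])-p
    print("tool mm",(M.T@d*1e3).round(1),"twist",None if phi is None else round((ph-phi+np.pi)%(2*np.pi)-np.pi,4))
if __name__=="__main__": rel(*[float(a) for a in sys.argv[1:]])
E
python3 to.py .433 .1247 .14 3.10
```

```text
t 4.5 tcp [ 0.4793 -0.1997  0.2484] phi 3.1011 tilt [-0. -0. -1.] w 0.0847 F [ 0.8 -0.5 -0.3] q [ 0.81  0.07 -0.49  1.76  0.03  1.33  1.85]
tool mm [ 59.5 322.3 108.4] twist 0.0011
```

Emit:
play_rows(increments=[{"grip":85,"translation":[5,26.9,9],"twist":0},{"grip":85,"translation":[5,26.9,9],"twist":0},{"grip":85,"translation":[5,26.9,9],"twist":0},{"grip":85,"translation":[5,26.9,9],"twist":0},{"grip":85,"translation":[5,26.9,9],"twist":0},{"grip":85,"translation":[5,26.9,9],"twist":0},{"grip":85,"translation":[5,26.9,9],"twist":0},{"grip":85,"translation":[5,26.9,9],"twist":0},{"grip":85,"translation":[5,26.9,9],"twist":0},{"grip":85,"translation":[5,26.9,9],"twist":0},{"grip":85,"translation":[5,26.9,9],"twist":0},{"grip":85,"translation":[5,26.9,9],"twist":0}])

```text
time_s: 5.7
eef_pos: [0.4324, 0.1263, 0.1402]
tcp_rot: [0.022, 1.0, -0.0, 0.0]
contact_force: [0.6, -0.6, -0.5]
gripper_width: 0.0849
```

```bash
python3 to.py .433 .1247 .018 3.10; python3 - <<'E'
from h import *
print(r.nose_length)
p,d=imaging.camera("side"); cv2.imwrite("pics/s1.png",cv2.resize(p[150:350,220:440,::-1],None,fx=3,fy=3))
E
```

```text
t 5.7 tcp [0.4324 0.1263 0.1402] phi 3.0967 tilt [-0.001 -0.    -1.   ] w 0.0849 F [ 0.6 -0.6 -0.5] q [ 0.5   0.01 -0.83  2.03  0.01  1.1   1.18]
tool mm [ -0.5  -1.5 122.2] twist -0.0033
0.017
```

View pics/s1.png

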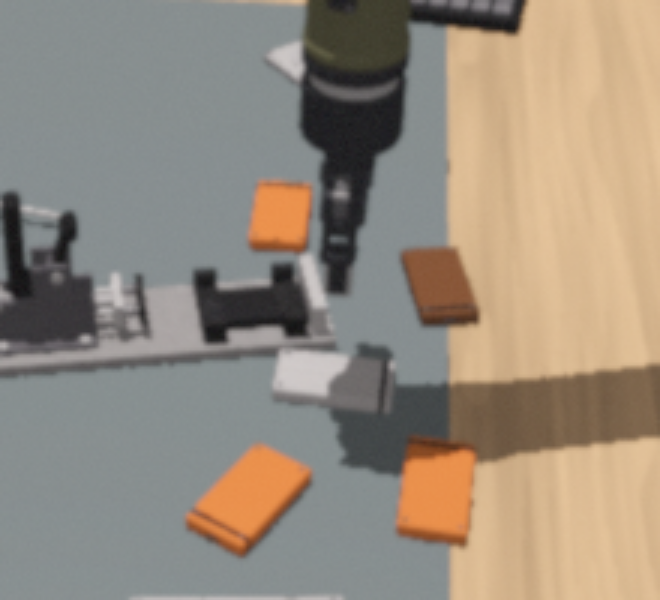

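Emit:
play_rows(increments=[{"grip":68,"translation":[7,-0.8,10],"twist":0},{"grip":68,"translation":[7.5,-0.8,10],"twist":0},{"grip":68,"translation":[0,0,15],"twist":0},{"grip":68,"translation":[0,0,15],"twist":0},{"grip":68,"translation":[0,0,15],"twist":0},{"grip":68,"translation":[0,0,15],"twist":0},{"grip":68,"translation":[0,0,15],"twist":0},{"grip":68,"translation":[0,0,5],"twist":0},{"grip":68,"translation":[0,0,0],"twist":0}])

```text
time_s: 6.65
eef_pos: [0.417, 0.1232, 0.0394]
tcp_rot: [0.021, 1.0, -0.0, -0.001]
contact_force: [-0.3, -0.0, -0.7]
gripper_width: 0.068
```

```bash
python3 to.py .418 .1253 .015 3.10; python3 - <<'E'
from h import *
p,d=imaging.camera("side"); cv2.imwrite("pics/s2.png",cv2.resize(p[210:320,270:400,::-1],None,fx=5,fy=5))
E
```

```text
t 6.65 tcp [0.417  0.1232 0.0394] phi 3.0987 tilt [ 0.002 -0.001 -1.   ] w 0.068 F [-0.3 -0.  -0.7] q [ 0.45  0.17 -0.83  2.16  0.16  0.88  1.05]
tool mm [-1.   2.2 24.4] twist -0.0013
```

View pics/s2.png

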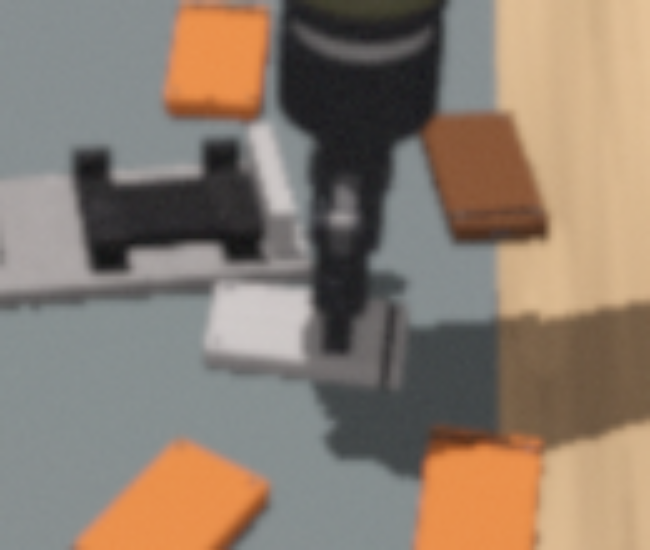

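Emit:
play_rows(increments=[{"grip":68,"translation":[0,2,8],"twist":0},{"grip":68,"translation":[0,0,8],"twist":0},{"grip":68,"translation":[0,0,5],"twist":0},{"grip":68,"translation":[0,0,3],"twist":0},{"grip":68,"translation":[0,0,0],"twist":0}])

```text
time_s: 7.2
eef_pos: [0.4176, 0.1262, 0.0158]
tcp_rot: [0.02, 1.0, -0.0, -0.001]
contact_force: [0.3, 0.2, 0.5]
gripper_width: 0.068
```

Emit:
play_rows(increments=[{"grip":60,"translation":[0,0,0],"twist":0},{"grip":54,"translation":[0,0,0],"twist":0},{"grip":45,"translation":[0,0,0],"twist":0},{"grip":45,"translation":[0,0,0],"twist":0},{"grip":45,"translation":[0,0,0],"twist":0}], force=30)

```text
time_s: 7.7
eef_pos: [0.4183, 0.1261, 0.0167]
tcp_rot: [0.02, 1.0, -0.0, 0.0]
contact_force: [-0.9, -1.2, 6.5]
gripper_width: 0.0511
```

```bash
python3 to.py .418 .1253 .015 3.10; python3 - <<'E'
from h import *
p,d=imaging.camera("side"); cv2.imwrite("pics/s3.png",cv2.resize(p[210:320,270:400,::-1],None,fx=5,fy=5))
E
```

```text
t 7.7 tcp [0.4183 0.1261 0.0167] phi 3.1006 tilt [-0.    -0.001 -1.   ] w 0.0511 F [-0.9 -1.2  6.5] q [ 0.42  0.22 -0.82  2.17  0.22  0.83  1.  ]
tool mm [ 0.3 -0.8  1.7] twist 0.0006
```

View pics/s3.png

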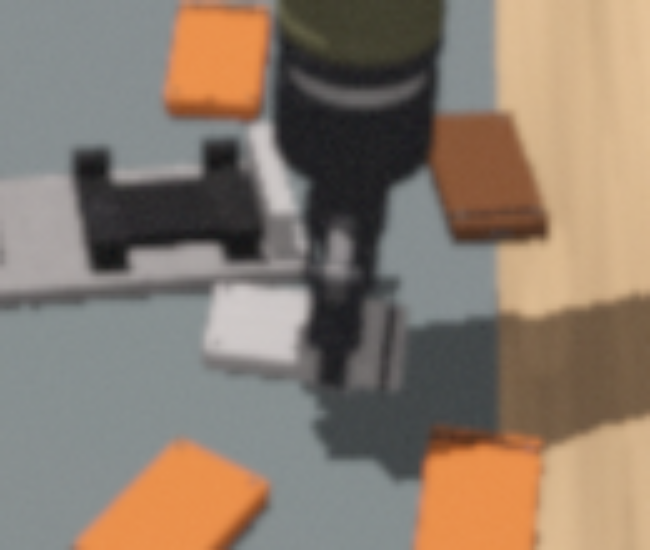

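Emit:
play_rows(increments=[{"grip":45,"translation":[0,0,-5],"twist":0},{"grip":45,"translation":[0,0,-10],"twist":0},{"grip":45,"translation":[0,0,-15],"twist":0},{"grip":45,"translation":[0,0,-15],"twist":0},{"grip":45,"translation":[0,0,-15],"twist":0},{"grip":45,"translation":[0,0,-10],"twist":-0.095},{"grip":45,"translation":[0,0,0],"twist":-0.095},{"grip":45,"translation":[0,0,0],"twist":-0.095},{"grip":45,"translation":[0,0,0],"twist":0}], force=35)

```text
time_s: 8.65
eef_pos: [0.4181, 0.1264, 0.0868]
tcp_rot: [-0.122, 0.993, -0.0, 0.0]
contact_force: [0.3, -0.2, -1.5]
gripper_width: 0.051
```

```bash
python3 to.py .503 .0495 .085 3.386; python3 - <<'E'
from h import *
p,d=imaging.camera("side"); cv2.imwrite("pics/s4.png",cv2.resize(p[180:320,240:400,::-1],None,fx=4,fy=4))
E
```

```text
t 8.65 tcp [0.4181 0.1264 0.0868] phi -2.8969 tilt [-0.001 -0.    -1.   ] w 0.051 F [ 0.3 -0.2 -1.5] q [ 0.5   0.07 -0.87  2.12  0.07  0.98  1.41]
tool mm [-63.8 -95.1   1.9] twist 0.0003
```

View pics/s4.png

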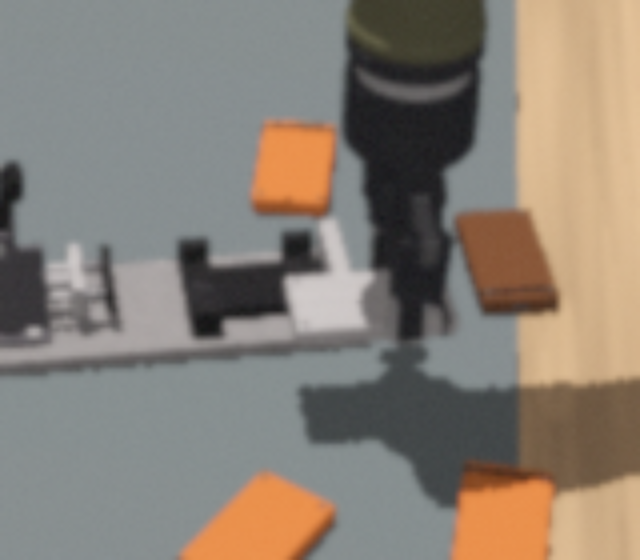

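Emit:
play_rows(increments=[{"grip":45,"translation":[-9.1,-13.6,0],"twist":0},{"grip":45,"translation":[-9.1,-13.6,0],"twist":0},{"grip":45,"translation":[-9.1,-13.6,0],"twist":0},{"grip":45,"translation":[-9.1,-13.6,0],"twist":0},{"grip":45,"translation":[-9.1,-13.6,0],"twist":0},{"grip":45,"translation":[-9.1,-13.6,0],"twist":0},{"grip":45,"translation":[-9.1,-13.6,0],"twist":0},{"grip":45,"translation":[0,0,10],"twist":0},{"grip":45,"translation":[0,0,10],"twist":0},{"grip":45,"translation":[0,0,0],"twist":0},{"grip":45,"translation":[0,0,0],"twist":0}])

```text
time_s: 9.8
eef_pos: [0.5018, 0.0501, 0.0656]
tcp_rot: [-0.123, 0.992, 0.0, -0.001]
contact_force: [0.7, -0.2, -1.6]
gripper_width: 0.0511
```

```bash
python3 to.py .503 .0495 .085 3.386; python3 - <<'E'
from h import *
o={}
for n in("top","side"):
    P,D,_=shots(n,3); o[n+"P"]=P;o[n+"D"]=D
np.savez("s5.npz",**o)
a=np.clip(o["topP"],0,255).astype(np.uint8)[190:270,230:310,::-1]
b=np.clip(o["sideP"],0,255).astype(np.uint8)[190:290,240:360,::-1]
cv2.imwrite("pics/s5.png",np.hstack([cv2.resize(a,(400,400),interpolation=cv2.INTER_CUBIC),cv2.resize(b[:100,:100],(400,400),interpolation=cv2.INTER_CUBIC)]))
E
```

```text
t 9.8 tcp [0.5018 0.0501 0.0656] phi -2.8958 tilt [ 0.002  0.001 -1.   ] w 0.0511 F [ 0.7 -0.2 -1.6] q [ 0.54  0.27 -0.76  1.98  0.23  0.97  1.48]
tool mm [ -1.   -0.8 -19.4] twist 0.0014
```

View pics/s5.png

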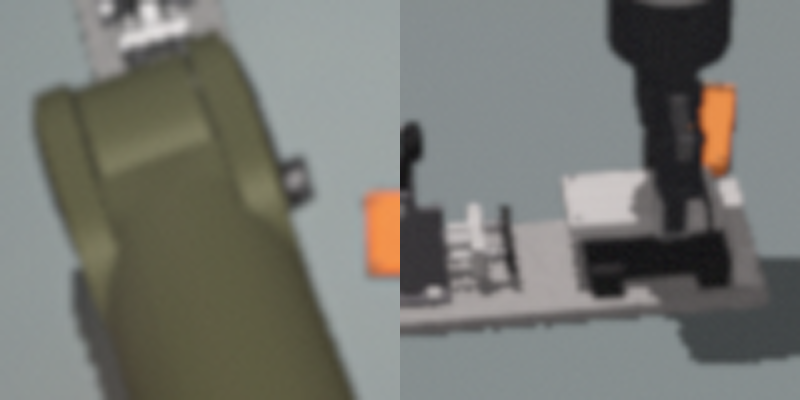

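```bash
cat > line.py <<'E'
from fit import *
def edgepts(P,n,a,b,pose,hf=3,thr=6,N=50,ch=None):
    """model edge a-b; returns signed px offsets (along image normal) of steepest gradient"""
    t=np.linspace(.02,.98,N)[:,None]; M=np.array(a)*(1-t)+np.array(b)*t
    q=proj(n,place(M,*pose)); d=(q[-1]-q[0])/np.linalg.norm(q[-1]-q[0]); nn=np.array([-d[1],d[0]])
    s=np.arange(-hf,hf+.01,.1); uv=(q[:,None]+s[None,:,None]*nn).astype(np.float32)
    g=0
    for c in range(3):
        I=cv2.remap(P[...,c].astype(np.float32),uv[...,0],uv[...,1],cv2.INTER_LINEAR)
        I=cv2.GaussianBlur(I,(0,0),sigmaX=5,sigmaY=2); g=g+np.gradient(I,.1,axis=1)**2
    j=g.argmax(1); pk=np.sqrt(g.max(1)); ok=(j>1)&(j<len(s)-2)&(pk>thr)
    return t[:,0],s[j],ok,nn,pk
E
python3 - <<'E'
from line import *
s0=np.load("s0.npz");s5=np.load("s5.npz")
pose=(.6087,.0759,3.386)
for nm,P,n,a,b in (("board bot",s0["sideP"],"side",(-.12,-.045,0),(.09,-.045,0)),("board top near",s0["sideP"],"side",(-.12,-.045,.012),(.09,-.045,.012)),
   ("board topcam far",s0["topP"],"top",(-.10,-.045,.012),(.13,-.045,.012)),("board topcam near",s0["topP"],"top",(-.10,.045,0),(.16,.045,0))):
    t,o,ok,nn,pk=edgepts(P,n,a,b,pose)
    e=proj(n,place(np.array([a,np.array(a)+[0,-.001,0]]),*pose)); k=(e[1]-e[0])@nn
    print(nm,"px per -1mm clamp y",k.round(3),"n",ok.sum(),"med mm toward -y",np.median(o[ok]/k).round(2),"slope rad",(np.polyfit(t[ok],o[ok]/k,1)[0]/1e3/np.linalg.norm(np.array(b)-a)).round(4),"iqr",np.percentile(o[ok]/k,[25,75]).round(2))
# ssd held
x,y,ph=.5018,.0501,-2.8958
c,s_=np.cos(ph),np.sin(ph); sp=(x-c*.015,y-s_*.015,ph)
for zb in (.049,):
  for nm,a,b in (("ssd near bot",(-.045,-.026,zb),(-.005,-.026,zb)),("ssd near top",(-.045,-.026,zb+.014),(-.005,-.026,zb+.014)),("ssd far top",(-.045,.026,zb+.014),(-.015,.026,zb+.014)),("ssd rear top",(-.048,-.022,zb+.014),(-.048,.022,zb+.014))):
    t,o,ok,nn,pk=edgepts(s5["sideP"],"side",a,b,sp)
    dv=[-.001,0,0] if "rear" in nm else [0,-.001,0]
    e=proj("side",place(np.array([a,np.array(a)+dv]),*sp)); k=(e[1]-e[0])@nn
    print(nm,k.round(3),ok.sum(),"mm off",np.median(o[ok]/k).round(2),np.percentile(o[ok]/k,[25,75]).round(2),"slope",(np.polyfit(t[ok],o[ok]/k,1)[0]/1e3/np.linalg.norm(np.array(b)-a)).round(4))
F=5;u0,v0=185,195
im=cv2.resize(np.clip(s5["sideP"][v0:v0+100,u0:u0+160,::-1]*1.1,0,255).astype(np.uint8),None,fx=F,fy=F,interpolation=cv2.INTER_CUBIC)
def ln(a,b,p,col):
    q=((proj("side",place(np.array([a,b]),*p))+.5-[u0,v0])*F).astype(int); cv2.line(im,q[0].tolist(),q[1].tolist(),col,1)
for z in(0,.012): ln((-.13,-.045,z),(.17,-.045,z),pose,(0,0,255)); ln((-.13,.045,z),(.17,.045,z),pose,(0,255,255))
for z in(.049,.063):
    for A,B in(((-.048,-.026),(.048,-.026)),((-.048,.026),(.048,.026)),((-.048,-.026),(-.048,.026))): ln((*A,z),(*B,z),sp,(0,255,0))
cv2.imwrite("pics/s5o.png",im)
E
```

```text
board bot px per -1mm clamp y 0.268 n 50 med mm toward -y -7.09 slope rad 0.001 iqr [-7.09 -7.09]
board top near px per -1mm clamp y 0.267 n 50 med mm toward -y 5.99 slope rad 0.0259 iqr [-3.74  5.99]
board topcam far px per -1mm clamp y 0.31 n 50 med mm toward -y 3.87 slope rad 0.0039 iqr [-0.89  3.87]
board topcam near px per -1mm clamp y 0.307 n 45 med mm toward -y -2.61 slope rad 0.0389 iqr [-2.93  6.84]
ssd near bot 0.256 50 mm off 2.35 [1.96 2.74] slope 0.0336
ssd near top 0.254 50 mm off 5.5 [5.11 5.9 ] slope -0.0619
ssd far top 0.238 50 mm off 4.61 [4.3  5.45] slope -0.0949
ssd rear top -0.401 50 mm off 3.25 [3.  3.5] slope -0.0111
```

View pics/s5o.png

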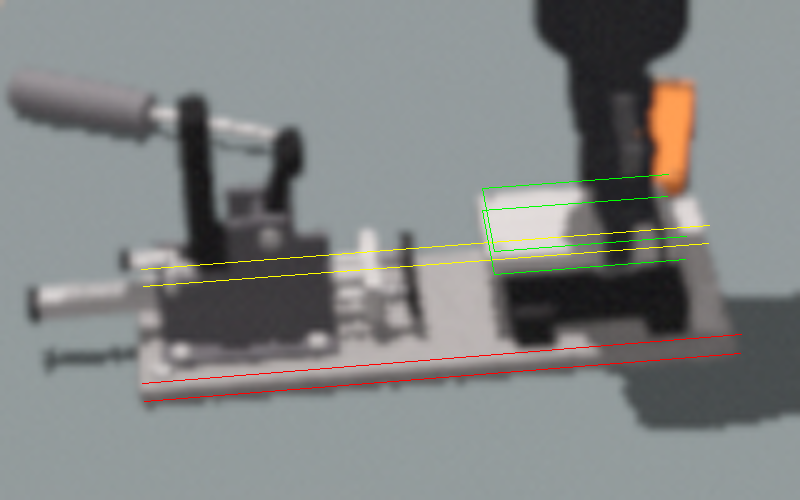

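```bash
python3 - <<'E'
from line import *
s0=np.load("s0.npz");s5=np.load("s5.npz")
pose=(.6087,.0759,3.386); x,y,ph=.5018,.0501,-2.8958
c,s_=np.cos(ph),np.sin(ph); sp=(x-c*.015,y-s_*.015,ph)
def pic(P,u0,v0,w,h,F,lines):
    im=cv2.resize(np.clip(P[v0:v0+h,u0:u0+w,::-1]*1.15,0,255).astype(np.uint8),None,fx=F,fy=F,interpolation=cv2.INTER_NEAREST)
    for a,b,p,col in lines:
        q=((proj("side",place(np.array([a,b]),*p))+.5-[u0,v0])*F*16).astype(int); cv2.line(im,q[0].tolist(),q[1].tolist(),col,1,cv2.LINE_AA,4)
    return im
L=[((-.048,-.026,z),(0,-.026,z),sp,(0,255,0)) for z in(.049,.063)]+[((-.048,.026,.063),(0,.026,.063),sp,(0,255,0)),((-.048,-.026,.063),(-.048,.026,.063),sp,(0,255,0))]
A=pic(s5["sideP"],275,225,50,40,8,L)
L=[((x0,-.045,z),(.17,-.045,z),pose,(0,0,255)) for z in(0,.012) for x0 in(-.13,)]+[((.0,.045,.012),(.17,.045,.012),pose,(0,0,255)),((.17,-.045,.012),(.17,.045,.012),pose,(0,0,255))]+[((.150,-.04,.042),(.150,.04,.042),pose,(255,0,0))]
L+=[((X,-.03,.022),(X,-.03,.035),pose,(0,255,255)) for X in(.058,.078,.126,.146)]+[((.058,Y,.022),(.078,Y,.022),pose,(0,255,255)) for Y in(-.02775,.02775)]
L+=[((.054,Y,.022),(.150,Y,.022),pose,(0,255,0)) for Y in(-.02775,.02775)]
B=pic(s0["sideP"],275,215,60,50,8,L)
cv2.imwrite("pics/zA.png",A);cv2.imwrite("pics/zB.png",B)
E
```

```text
(no output)
```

View pics/zA.png

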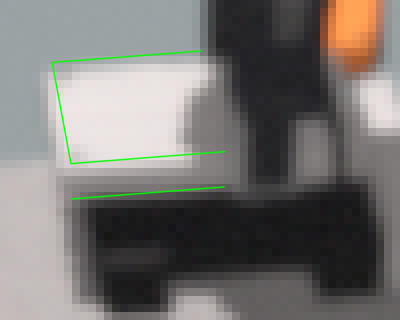

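View pics/zB.png

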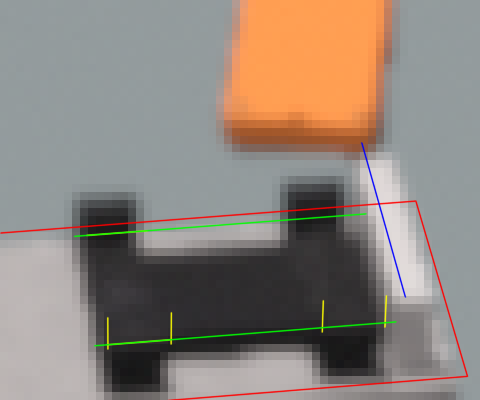

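Emit:
play_rows(increments=[{"grip":45,"translation":[-1,-0.8,4],"twist":0},{"grip":45,"translation":[0,0,5],"twist":0},{"grip":45,"translation":[0,0,4],"twist":0},{"grip":45,"translation":[0,0,0],"twist":0}])

```text
time_s: 10.5
eef_pos: [0.5033, 0.0487, 0.0524]
tcp_rot: [-0.122, 0.993, 0.0, -0.001]
contact_force: [-0.5, -0.2, -0.8]
gripper_width: 0.0514
```

Emit:
play_rows(increments=[{"grip":45,"translation":[0,0,3],"twist":0},{"grip":45,"translation":[0,0,3],"twist":0},{"grip":45,"translation":[0,0,0],"twist":0}])

```text
time_s: 10.8
eef_pos: [0.5037, 0.0487, 0.0469]
tcp_rot: [-0.122, 0.993, 0.0, -0.0]
contact_force: [-0.5, 0.2, -1.7]
gripper_width: 0.0511
```

```bash
python3 to.py .503 .0495 .0387 3.386; python3 - <<'E'
from h import *
P,D,_=shots("side",2);np.save("s6.npy",P)
cv2.imwrite("pics/s6.png",cv2.resize(P[215:275,260:350,::-1].clip(0,255).astype(np.uint8),None,fx=8,fy=8,interpolation=cv2.INTER_CUBIC))
E
```

```text
t 10.8 tcp [0.5037 0.0487 0.0469] phi -2.8973 tilt [ 0.001  0.    -1.   ] w 0.0511 F [-0.5  0.2 -1.7] q [ 0.53  0.31 -0.75  1.99  0.26  0.94  1.46]
tool mm [0.5 1.  8.2] twist -0.0002h.py:26: RuntimeWarning: All-NaN slice encountered
  return np.mean(P,0),np.nanmedian(D,0),np.array(D)
```

View pics/s6.png

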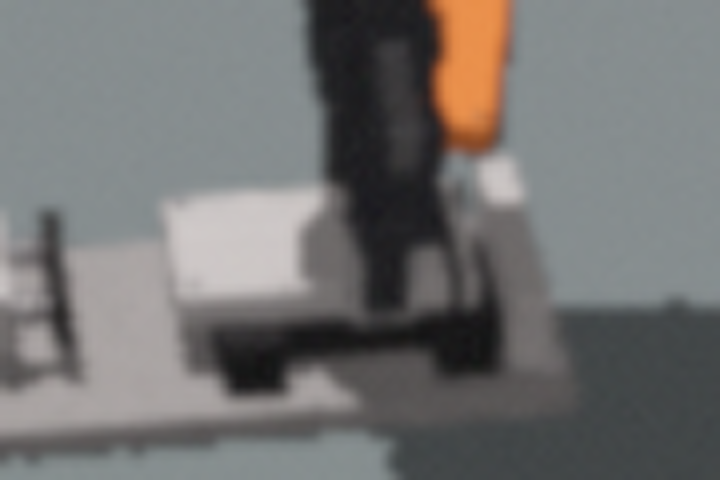

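Emit:
play_rows(increments=[{"grip":45,"translation":[0,0.4,2.5],"twist":0},{"grip":45,"translation":[0,0,2],"twist":0},{"grip":45,"translation":[0,0,0],"twist":0}])

```text
time_s: 11.2
eef_pos: [0.5037, 0.0491, 0.0425]
tcp_rot: [-0.122, 0.993, 0.0, -0.0]
contact_force: [0.0, -0.3, -1.3]
gripper_width: 0.0512
```

Emit:
play_rows(increments=[{"grip":45,"translation":[0,0,1.5],"twist":0},{"grip":45,"translation":[0,0,1.5],"twist":0},{"grip":45,"translation":[0,0,0.5],"twist":0},{"grip":45,"translation":[0,0,0],"twist":0}])

```text
time_s: 11.6
eef_pos: [0.5039, 0.0491, 0.0392]
tcp_rot: [-0.122, 0.993, -0.0, -0.0]
contact_force: [0.2, -0.1, -0.8]
gripper_width: 0.0507
```

```bash
python3 to.py .503 .0495 .0387 3.386
```

```text
t 11.6 tcp [0.5039 0.0491 0.0392] phi -2.8973 tilt [ 0. -0. -1.] w 0.0507 F [ 0.2 -0.1 -0.8] q [ 0.52  0.32 -0.74  2.    0.27  0.92  1.45]
tool mm [0.7 0.6 0.5] twist -0.0001
```

Emit:
play_rows(increments=[{"grip":45,"translation":[0,0,0.7],"twist":0},{"grip":45,"translation":[0,0,0.7],"twist":0},{"grip":45,"translation":[0,0,0],"twist":0}])

```text
time_s: 11.9
eef_pos: [0.504, 0.0491, 0.0388]
tcp_rot: [-0.122, 0.993, -0.0, -0.0]
contact_force: [-3.0, 0.4, 6.6]
gripper_width: 0.051
```

Emit:
play_rows(increments=[{"grip":54,"translation":[0,0,0],"twist":0},{"grip":60,"translation":[0,0,0],"twist":0},{"grip":70,"translation":[0,0,0],"twist":0},{"grip":70,"translation":[0,0,0],"twist":0},{"grip":70,"translation":[0,0,-5],"twist":0},{"grip":70,"translation":[0,0,-10],"twist":0},{"grip":70,"translation":[0,0,-25],"twist":0},{"grip":70,"translation":[0,0,-35],"twist":0},{"grip":80,"translation":[0,0,-35],"twist":0},{"grip":80,"translation":[0,0,-35],"twist":0},{"grip":80,"translation":[0,0,-25],"twist":0},{"grip":85,"translation":[0,0,0],"twist":0}])

```text
time_s: 13.1
eef_pos: [0.5064, 0.0497, 0.2126]
tcp_rot: [-0.122, 0.993, -0.001, 0.004]
contact_force: [0.0, 0.6, -0.1]
gripper_width: 0.0847
```

```bash
python3 to.py .503 .0495 .21 1.815; python3 - <<'E'
from h import *
P,D,_=shots("side",3);np.save("s7.npy",P)
cv2.imwrite("pics/s7.png",cv2.resize(P[205:285,185:350,::-1].clip(0,255).astype(np.uint8),None,fx=4.8,fy=4.8,interpolation=cv2.INTER_CUBIC))
E
```

```text
t 13.1 tcp [0.5064 0.0497 0.2126] phi -2.8971 tilt [-0.008 -0.003 -1.   ] w 0.0847 F [ 0.   0.6 -0.1] q [ 0.62  0.09 -0.8   1.83  0.07  1.25  1.61]
tool mm [3.4 0.6 2.6] twist 1.5711
```

View pics/s7.png

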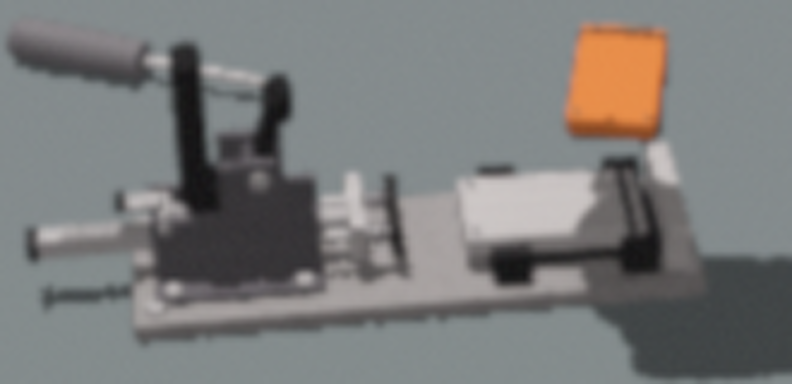

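```bash
python3 to.py .6771 .0930 .215 1.815
```

```text
t 13.25 tcp [0.5035 0.049  0.2076] phi -2.8973 tilt [ 0.001 -0.    -1.   ] w 0.085 F [ 0.6  0.  -0.9] q [ 0.62  0.09 -0.8   1.83  0.07  1.25  1.61]
tool mm [-179.     0.7   -7.5] twist 1.5709
```

Emit:
play_rows(increments=[{"grip":85,"translation":[-15,0,-1],"twist":0},{"grip":85,"translation":[-35,0,-2],"twist":0},{"grip":85,"translation":[-40,0,-2],"twist":0},{"grip":85,"translation":[-40,0,-2],"twist":0},{"grip":85,"translation":[-35,0,0],"twist":0},{"grip":85,"translation":[-14,0.7,0],"twist":0},{"grip":85,"translation":[0,0,0],"twist":0.143},{"grip":85,"translation":[0,0,0],"twist":0.143},{"grip":85,"translation":[0,0,0],"twist":0.143},{"grip":85,"translation":[0,0,0],"twist":0.143},{"grip":85,"translation":[0,0,0],"twist":0.143},{"grip":85,"translation":[0,0,0],"twist":0.143}])

```text
time_s: 14.45
eef_pos: [0.6766, 0.0931, 0.2127]
tcp_rot: [0.305, 0.952, -0.001, -0.002]
contact_force: [0.5, -0.4, 0.2]
gripper_width: 0.0852
```

Emit:
play_rows(increments=[{"grip":85,"translation":[0,0,0],"twist":0.143},{"grip":85,"translation":[0,0,0],"twist":0.143},{"grip":85,"translation":[0,0,0],"twist":0.143},{"grip":85,"translation":[0,0,0],"twist":0.143},{"grip":85,"translation":[0,0,0],"twist":0.141},{"grip":85,"translation":[0,0,0],"twist":0},{"grip":85,"translation":[0,0,0],"twist":0}])

```text
time_s: 15.15
eef_pos: [0.6769, 0.0932, 0.2135]
tcp_rot: [0.614, 0.789, -0.001, -0.001]
contact_force: [1.1, -0.3, -0.2]
gripper_width: 0.0849
```

```bash
python3 to.py .6771 .0930 .115 1.815; python3 - <<'E'
from h import *
p,d=imaging.camera("side")
cv2.imwrite("pics/s8.png",cv2.resize(p[120:290,170:350,::-1],None,fx=3.5,fy=3.5,interpolation=cv2.INTER_CUBIC))
E
```

```text
t 15.15 tcp [0.6769 0.0932 0.2135] phi 1.8186 tilt [ 0.    -0.002 -1.   ] w 0.0849 F [ 1.1 -0.3 -0.2] q [ 0.17  0.45 -0.48  1.39  0.21  1.35 -0.07]
tool mm [-0.3  0.4 98.5] twist 0.0036
```

View pics/s8.png

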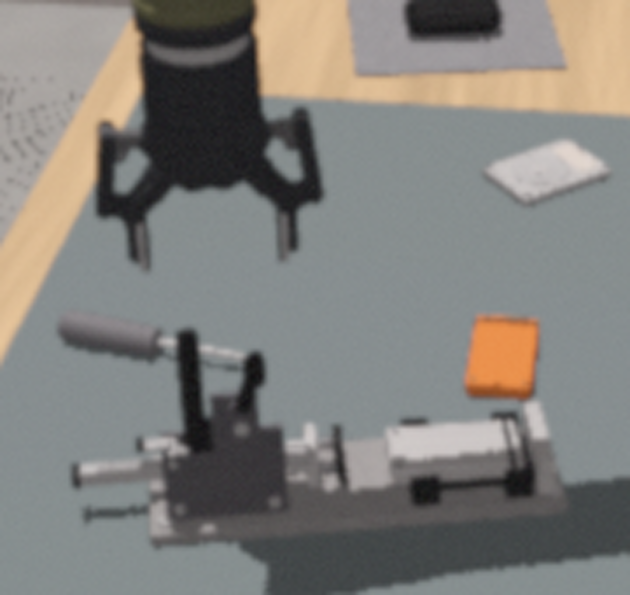

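Emit:
play_rows(increments=[{"grip":85,"translation":[0,0,15],"twist":0},{"grip":85,"translation":[0,0,20],"twist":0},{"grip":85,"translation":[0,0,20],"twist":0},{"grip":85,"translation":[0,0,10],"twist":0},{"grip":85,"translation":[0,0,0],"twist":0}])

```text
time_s: 15.7
eef_pos: [0.6761, 0.0927, 0.1471]
tcp_rot: [0.616, 0.788, -0.002, -0.002]
contact_force: [-0.2, 0.2, -0.3]
gripper_width: 0.0847
```

```bash
python3 to.py .6771 .0930 .115 1.815; python3 - <<'E'
from h import *
p,d=imaging.camera("side")
cv2.imwrite("pics/s9.png",cv2.resize(p[160:280,180:300,::-1],None,fx=5,fy=5,interpolation=cv2.INTER_CUBIC))
E
```

```text
t 15.7 tcp [0.6761 0.0927 0.1471] phi 1.8155 tilt [ 0.001 -0.004 -1.   ] w 0.0847 F [-0.2  0.2 -0.3] q [ 0.17  0.5  -0.47  1.47  0.23  1.24 -0.08]
tool mm [ 0.1  1.2 32.1] twist 0.0005
```

View pics/s9.png

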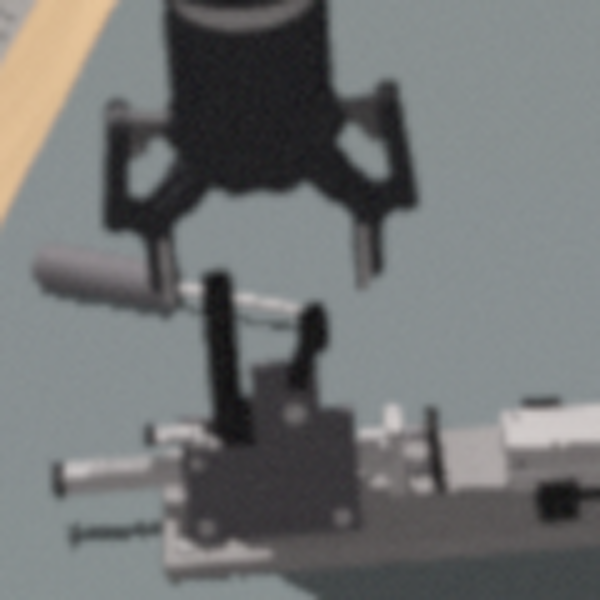

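Emit:
play_rows(increments=[{"grip":85,"translation":[0,1,10],"twist":0},{"grip":85,"translation":[0,0,10],"twist":0},{"grip":85,"translation":[0,0,10],"twist":0},{"grip":85,"translation":[0,0,5],"twist":0},{"grip":85,"translation":[0,0,0],"twist":0}])

```text
time_s: 16.25
eef_pos: [0.6777, 0.0931, 0.1135]
tcp_rot: [0.616, 0.788, -0.001, -0.001]
contact_force: [-0.5, -0.1, 0.2]
gripper_width: 0.0849
```

Emit:
play_rows(increments=[{"grip":74,"translation":[0,0,0],"twist":0},{"grip":67,"translation":[0,0,0],"twist":0},{"grip":67,"translation":[0,0,0],"twist":0}], force=20)

```text
time_s: 16.55
eef_pos: [0.6788, 0.0934, 0.1155]
tcp_rot: [0.616, 0.788, 0.0, 0.0]
contact_force: [-0.5, -0.2, -0.3]
gripper_width: 0.0667
```

```bash
python3 to.py .6771 .0930 .112 1.815; python3 - <<'E'
from h import *
p,d=imaging.camera("side")
cv2.imwrite("pics/s10.png",cv2.resize(p[160:280,180:300,::-1],None,fx=5,fy=5,interpolation=cv2.INTER_CUBIC))
E
```

```text
t 16.55 tcp [0.6788 0.0934 0.1155] phi 1.8148 tilt [-0.     0.001 -1.   ] w 0.0667 F [-0.5 -0.2 -0.3] q [ 0.17  0.52 -0.47  1.49  0.25  1.18 -0.1 ]
tool mm [ 0.  -1.7  3.5] twist -0.0002
```

View pics/s10.png

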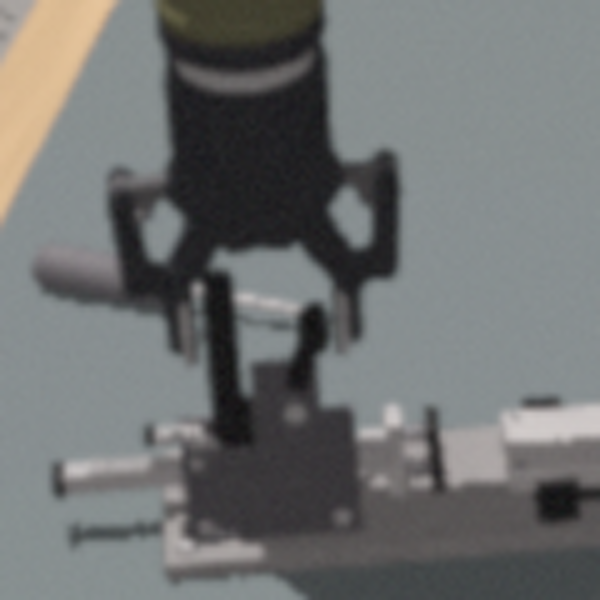

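Emit:
play_rows(increments=[{"grip":66,"translation":[0,0,2],"twist":0},{"grip":64,"translation":[0,0,0],"twist":0},{"grip":62,"translation":[0,0,0],"twist":0},{"grip":62,"translation":[0,0,0],"twist":0}], force=20)

```text
time_s: 17.0
eef_pos: [0.6784, 0.0933, 0.1128]
tcp_rot: [0.616, 0.788, -0.0, -0.0]
contact_force: [0.1, 0.9, 0.5]
gripper_width: 0.0621
```

```bash
python3 to.py .6771 .0930 .112 1.815
```

```text
t 17.0 tcp [0.6784 0.0933 0.1128] phi 1.8148 tilt [-0. -0. -1.] w 0.0621 F [0.1 0.9 0.5] q [ 0.17  0.53 -0.47  1.5   0.25  1.18 -0.1 ]
tool mm [ 0.  -1.3  0.8] twist -0.0002
```

Emit:
play_rows(increments=[{"grip":59.5,"translation":[0,0.5,0],"twist":0},{"grip":57,"translation":[0,1.2,0],"twist":0},{"grip":54,"translation":[0,1.5,0],"twist":0},{"grip":51,"translation":[0,1.5,0],"twist":0},{"grip":51,"translation":[0,0,0],"twist":0}], force=20)

```text
time_s: 17.5
eef_pos: [0.683, 0.0945, 0.1141]
tcp_rot: [0.616, 0.788, -0.0, 0.0]
contact_force: [-2.2, -1.3, 5.8]
gripper_width: 0.0513
```

```bash
python3 to.py .6771 .0930 .112 1.815; python3 - <<'E'
from h import *
p,d=imaging.camera("side")
cv2.imwrite("pics/s11.png",cv2.resize(p[160:280,180:300,::-1],None,fx=5,fy=5,interpolation=cv2.INTER_CUBIC))
E
```

```text
t 17.5 tcp [0.683  0.0945 0.1141] phi 1.8148 tilt [-0. -0. -1.] w 0.0513 F [-2.2 -1.3  5.8] q [ 0.16  0.53 -0.47  1.48  0.25  1.19 -0.1 ]
tool mm [-0.  -6.1  2.1] twist -0.0002
```

View pics/s11.png

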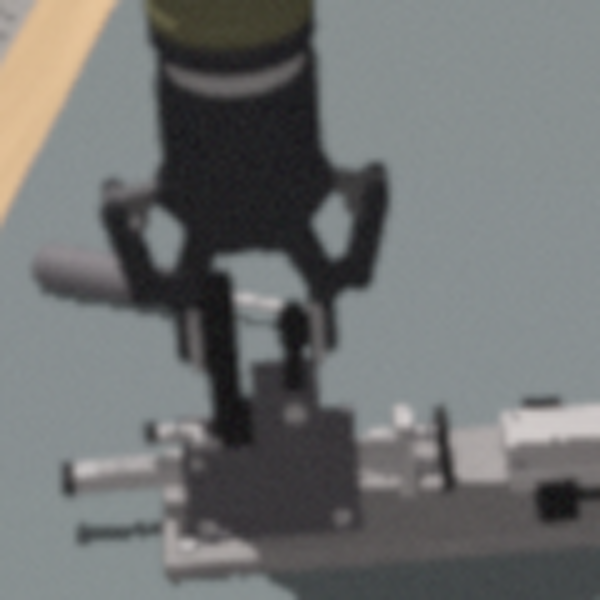

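Emit:
play_rows(increments=[{"grip":48,"translation":[0,1.5,-0.7],"twist":0},{"grip":45,"translation":[0,1.5,-0.7],"twist":0},{"grip":42,"translation":[0,1.5,-0.7],"twist":0},{"grip":39.5,"translation":[0,1.2,-0.5],"twist":0},{"grip":39,"translation":[0,0.3,0],"twist":0}], force=20)

```text
time_s: 18.05
eef_pos: [0.6885, 0.0958, 0.1159]
tcp_rot: [0.616, 0.788, -0.001, -0.0]
contact_force: [-3.5, -1.2, 6.8]
gripper_width: 0.0392
```

```bash
python3 to.py .6771 .0930 .112 1.815; python3 - <<'E'
from h import *
p,d=imaging.camera("side")
cv2.imwrite("pics/s12.png",cv2.resize(p[160:280,180:300,::-1],None,fx=5,fy=5,interpolation=cv2.INTER_CUBIC))
E
```

```text
t 18.05 tcp [0.6885 0.0958 0.1159] phi 1.8147 tilt [-0.    -0.001 -1.   ] w 0.0392 F [-3.5 -1.2  6.8] q [ 0.16  0.54 -0.46  1.46  0.25  1.2  -0.1 ]
tool mm [  0.  -11.7   3.9] twist -0.0003
```

View pics/s12.png

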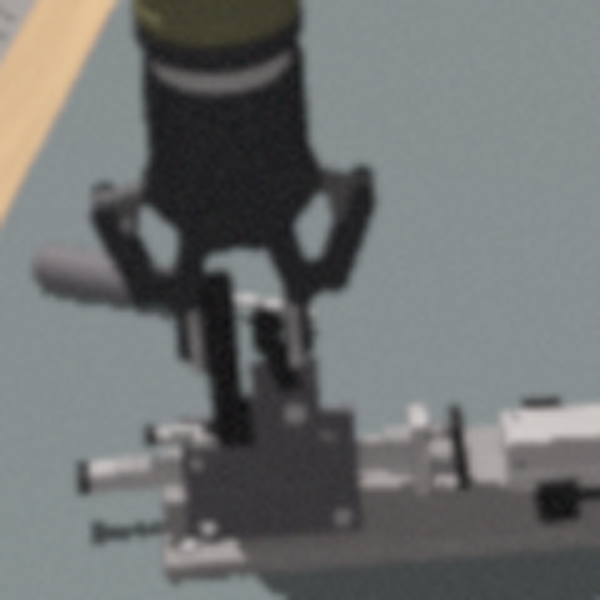

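Emit:
play_rows(increments=[{"grip":45,"translation":[0,-3,0.9],"twist":0},{"grip":51,"translation":[0,-3,0.9],"twist":0},{"grip":57,"translation":[0,-3,0.8],"twist":0},{"grip":63,"translation":[0,-2.7,0],"twist":0},{"grip":63,"translation":[0,0,0],"twist":0},{"grip":63,"translation":[0,0,0],"twist":0}], force=20)

```text
time_s: 18.7
eef_pos: [0.6775, 0.0931, 0.113]
tcp_rot: [0.616, 0.788, 0.0, 0.0]
contact_force: [1.2, -0.3, 0.4]
gripper_width: 0.063
```

```bash
cat > look.py <<'E'
import sys
from h import *
from fit import place
pose=(.6087,.0759,3.386)
P=np.mean([imaging.camera("side")[0].astype(float) for _ in range(2)],0)
u0,v0,w,h,F=180,190,150,90,5
im=cv2.resize(P[v0:v0+h,u0:u0+w,::-1].clip(0,255).astype(np.uint8),None,fx=F,fy=F,interpolation=cv2.INTER_CUBIC)
def ln(a,b,c):
    q=((proj("side",place(np.array([a,b]),*pose))+.5-[u0,v0])*F*16).astype(int); cv2.line(im,q[0].tolist(),q[1].tolist(),c,1,cv2.LINE_AA,4)
for mm in range(0,70,5):   # ruler: near-top corner of the pad, y=-22 z=46.5, ticks upwards
    ln((mm/1e3,-.022,.0465),(mm/1e3,-.022,.0465+(.012 if mm%10 else .02)),(0,0,255) if mm%10 else (0,255,255))
cv2.imwrite(f"pics/{sys.argv[1]}.png",im)
E
python3 to.py .6771 .0930 .112 1.815; python3 look.py L1
```

```text
t 18.7 tcp [0.6775 0.0931 0.113 ] phi 1.8148 tilt [-0.  0. -1.] w 0.063 F [ 1.2 -0.3  0.4] q [ 0.17  0.52 -0.47  1.5   0.25  1.18 -0.1 ]
tool mm [-0.  -0.5  1. ] twist -0.0002
```

View pics/L1.png

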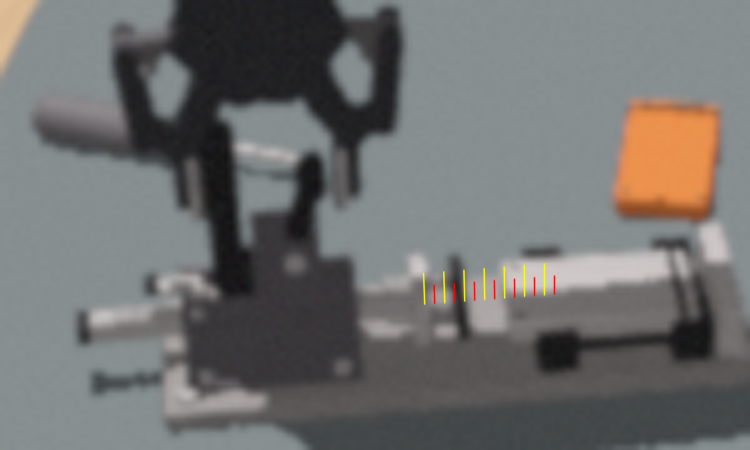

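Emit:
play_rows(increments=[{"grip":60,"translation":[0,0.9,0],"twist":0},{"grip":57,"translation":[0,1.5,0],"twist":0},{"grip":54,"translation":[0,1.5,-0.3],"twist":0},{"grip":51,"translation":[0,1.5,-0.5],"twist":0},{"grip":48,"translation":[0,1.5,-0.6],"twist":0},{"grip":45,"translation":[0,1.5,-0.6],"twist":0},{"grip":42,"translation":[0,1.5,-0.6],"twist":0},{"grip":39,"translation":[0,1.5,0],"twist":0},{"grip":38.5,"translation":[0,0.3,0],"twist":0},{"grip":38.5,"translation":[0,0,0],"twist":0}], force=20)

```text
time_s: 19.8
eef_pos: [0.6887, 0.0959, 0.1166]
tcp_rot: [0.616, 0.788, -0.0, 0.0]
contact_force: [-0.6, 0.1, 7.6]
gripper_width: 0.0384
```

Emit:
play_rows(increments=[{"grip":45,"translation":[0,-3,0.9],"twist":0},{"grip":51,"translation":[0,-3,0.9],"twist":0},{"grip":57,"translation":[0,-3,0.8],"twist":0},{"grip":63,"translation":[0,-2.7,0],"twist":0},{"grip":63,"translation":[0,0,0],"twist":0},{"grip":63,"translation":[0,0,0],"twist":0}], force=20)

```text
time_s: 20.4
eef_pos: [0.6775, 0.0931, 0.1129]
tcp_rot: [0.616, 0.788, 0.0, 0.0]
contact_force: [3.4, 0.6, 1.0]
gripper_width: 0.0629
```

```bash
python3 to.py .6771 .0930 .112 1.815; python3 look.py L2
```

```text
t 20.4 tcp [0.6775 0.0931 0.1129] phi 1.8148 tilt [-0.  0. -1.] w 0.0629 F [3.4 0.6 1. ] q [ 0.17  0.52 -0.47  1.5   0.25  1.18 -0.1 ]
tool mm [ 0.  -0.4  0.9] twist -0.0002
```

View pics/L2.png

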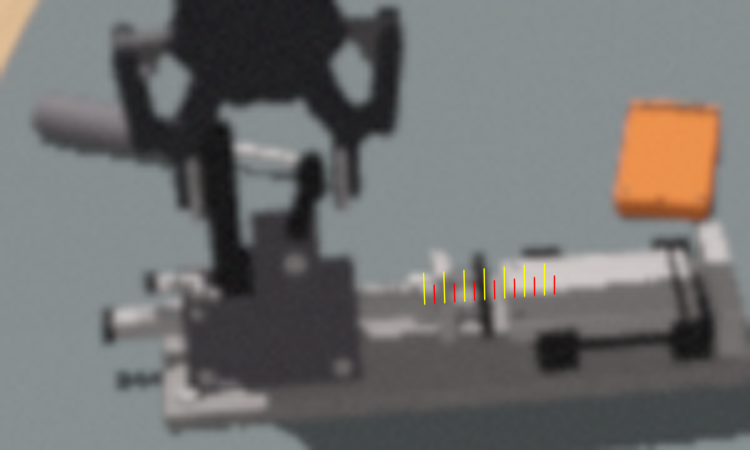

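Emit:
play_rows(increments=[{"grip":60,"translation":[0,1.4,0],"twist":0},{"grip":57,"translation":[0,1.5,0],"twist":0},{"grip":54,"translation":[0,1.5,-0.3],"twist":0},{"grip":51,"translation":[0,1.5,-0.5],"twist":0},{"grip":48,"translation":[0,1.5,-0.6],"twist":0},{"grip":45,"translation":[0,1.5,-0.6],"twist":0},{"grip":42,"translation":[0,1.5,-0.6],"twist":0},{"grip":39,"translation":[0,1.5,0],"twist":0},{"grip":38.5,"translation":[0,0.3,0],"twist":0},{"grip":38.5,"translation":[0,0,0],"twist":0}], force=20)

```text
time_s: 21.5
eef_pos: [0.6887, 0.0959, 0.1163]
tcp_rot: [0.616, 0.788, -0.001, -0.0]
contact_force: [-2.2, -0.2, 7.3]
gripper_width: 0.0387
```

```bash
python3 to.py .6771 .0930 .112 1.815; python3 look.py L3
```

```text
t 21.5 tcp [0.6887 0.0959 0.1163] phi 1.8147 tilt [-0.    -0.002 -1.   ] w 0.0387 F [-2.2 -0.2  7.3] q [ 0.16  0.54 -0.46  1.46  0.25  1.2  -0.1 ]
tool mm [  0.  -12.    4.3] twist -0.0003
```

View pics/L3.png

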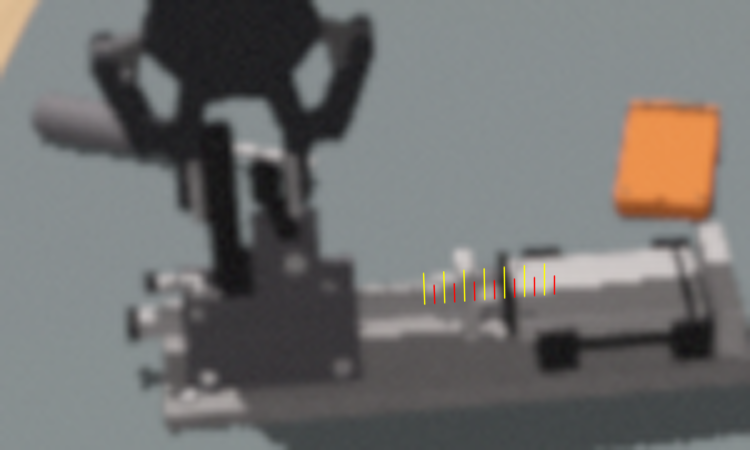

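Emit:
play_rows(increments=[{"grip":45,"translation":[0,-3,0.9],"twist":0},{"grip":51,"translation":[0,-3,0.9],"twist":0},{"grip":57,"translation":[0,-3,0.8],"twist":0},{"grip":63,"translation":[0,-2.7,0],"twist":0},{"grip":63,"translation":[0,0,0],"twist":0},{"grip":63,"translation":[0,0,0],"twist":0}], force=20)

```text
time_s: 22.2
eef_pos: [0.6777, 0.0931, 0.1127]
tcp_rot: [0.616, 0.788, -0.0, -0.0]
contact_force: [1.6, -0.0, 0.8]
gripper_width: 0.0631
```

```bash
python3 to.py .6771 .0930 .112 1.815; python3 look.py L4
```

```text
t 22.2 tcp [0.6777 0.0931 0.1127] phi 1.8148 tilt [-0.    -0.001 -1.   ] w 0.0631 F [ 1.6 -0.   0.8] q [ 0.17  0.52 -0.47  1.5   0.25  1.18 -0.1 ]
tool mm [ 0.  -0.6  0.7] twist -0.0002
```

View pics/L4.png

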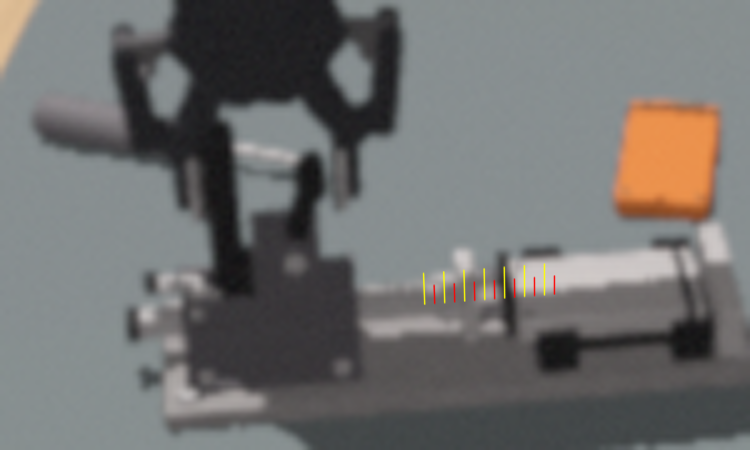

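Emit:
play_rows(increments=[{"grip":60,"translation":[0,0.9,0],"twist":0},{"grip":57,"translation":[0,1.5,0],"twist":0},{"grip":54,"translation":[0,1.5,-0.3],"twist":0},{"grip":51,"translation":[0,1.5,-0.5],"twist":0},{"grip":48,"translation":[0,1.5,-0.6],"twist":0},{"grip":45,"translation":[0,1.5,-0.6],"twist":0},{"grip":42,"translation":[0,1.5,-0.6],"twist":0},{"grip":41,"translation":[0,0.5,0],"twist":0},{"grip":41,"translation":[0,0,0],"twist":0}], force=20)

```text
time_s: 23.2
eef_pos: [0.6875, 0.0956, 0.1163]
tcp_rot: [0.616, 0.788, -0.001, -0.0]
contact_force: [-2.0, -0.5, 6.7]
gripper_width: 0.041
```

```bash
python3 to.py .6771 .0930 .112 1.815; python3 look.py L5
```

```text
t 23.2 tcp [0.6875 0.0956 0.1163] phi 1.8148 tilt [-0.    -0.002 -1.   ] w 0.041 F [-2.  -0.5  6.7] q [ 0.16  0.54 -0.46  1.46  0.25  1.2  -0.1 ]
tool mm [ -0.  -10.7   4.3] twist -0.0002
```

View pics/L5.png

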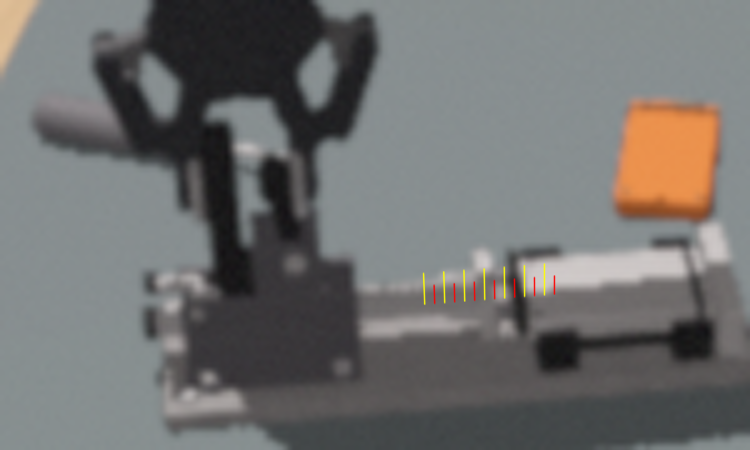

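```bash
cat > z.py <<'E'
import sys
from h import *
P=np.mean([imaging.camera("side")[0].astype(float) for _ in range(3)],0); np.save(sys.argv[1]+".npy",P)
A=np.load(sys.argv[2])
f=lambda P:cv2.resize(P[236:266,252:332,::-1].clip(0,255).astype(np.uint8),None,fx=9,fy=9,interpolation=cv2.INTER_CUBIC)
cv2.imwrite("pics/"+sys.argv[1]+"z.png",np.vstack([f(A),f(P)]))
E
python3 z.py q5 s7.npy
```

```text
(no output)
```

View pics/q5z.png

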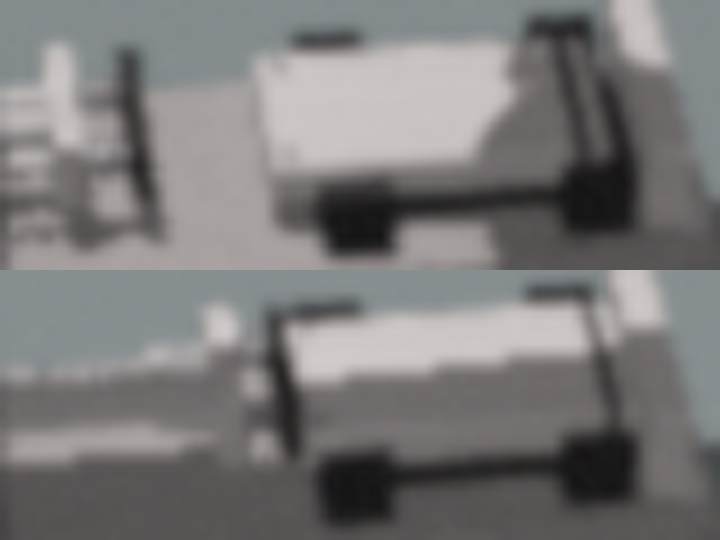

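Emit:
play_rows(increments=[{"grip":40,"translation":[0,0.5,0],"twist":0},{"grip":39,"translation":[0,0.5,0],"twist":0},{"grip":38.3,"translation":[0,0.3,0],"twist":0},{"grip":38.3,"translation":[0,0,0],"twist":0},{"grip":38.3,"translation":[0,0,0],"twist":0}], force=20)

```text
time_s: 23.95
eef_pos: [0.6887, 0.0959, 0.1166]
tcp_rot: [0.616, 0.788, -0.001, -0.0]
contact_force: [-2.2, -0.7, 9.5]
gripper_width: 0.0386
```

```bash
python3 to.py .6771 .0930 .112 1.815; python3 z.py q6 q5.npy
```

```text
t 23.95 tcp [0.6887 0.0959 0.1166] phi 1.8148 tilt [-0.    -0.002 -1.   ] w 0.0386 F [-2.2 -0.7  9.5] q [ 0.16  0.54 -0.46  1.46  0.25  1.2  -0.1 ]
tool mm [  0.  -11.9   4.6] twist -0.0002
```

View pics/q6z.png

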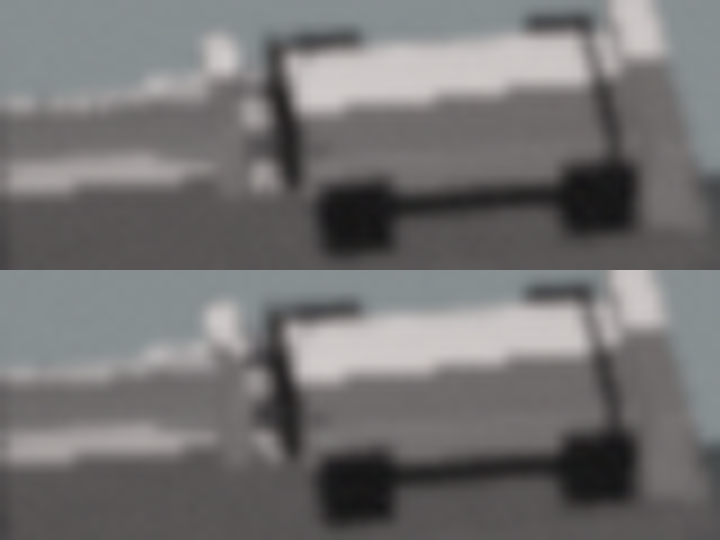

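```bash
cat > meas.py <<'E'
from h import *
from fit import place
def sh(A,B,r0,r1,c0,c1,lo=-4,hi=16):
    t=A[r0:r1,c0:c1].astype(np.float32); t8=cv2.resize(t,None,fx=8,fy=8,interpolation=cv2.INTER_CUBIC)
    s=B[r0-2:r1+2,c0+lo:c1+hi].astype(np.float32); s8=cv2.resize(s,None,fx=8,fy=8,interpolation=cv2.INTER_CUBIC)
    m=cv2.matchTemplate(s8,t8,cv2.TM_CCOEFF_NORMED); _,v,_,l=cv2.minMaxLoc(m); return (l[0]/8+lo),(l[1]/8-2),round(v,3)
q5,q6=np.load("q5.npy"),np.load("q6.npy")
print("plate top",sh(q5,q6,238,248,273,279,-3,5),"pad",sh(q5,q6,240,256,281,287,-3,5),"cap",sh(q5,q6,238,254,314,322,-3,3))
pose=(.6087,.0759,3.386)
for mm in(30,45): 
    e=proj("side",place(np.array([[mm/1e3,-.02,.04],[mm/1e3+.01,-.02,.04]]),*pose)); print("px/mm",(e[1]-e[0])/10)
# profiles across plate top & pad: row ~ 242
for nm,A in(("s7",np.load("s7.npy")),("q5",q5),("q6",q6)):
    print(nm,A[240:246,256:290].mean((0,2)).round().astype(int).tolist())
E
python3 meas.py
```

```text
plate top (0.25, 0.0, 0.952) pad (0.0, 0.0, 0.993) cap (0.0, 0.0, 0.999)
px/mm [ 0.39747877 -0.03104787]
px/mm [ 0.39672373 -0.03098889]
s7 [153, 178, 187, 179, 155, 141, 138, 136, 122, 98, 85, 105, 128, 136, 138, 139, 139, 140, 140, 141, 141, 142, 142, 146, 158, 169, 169, 168, 168, 163, 161, 160, 161, 161]
q5 [141, 141, 141, 141, 141, 141, 141, 142, 142, 142, 142, 144, 149, 152, 151, 148, 149, 150, 158, 172, 175, 169, 148, 137, 130, 102, 73, 98, 140, 152, 155, 161, 165, 168]
q6 [141, 141, 141, 141, 141, 142, 141, 142, 142, 142, 142, 144, 149, 152, 151, 149, 148, 151, 160, 170, 174, 174, 161, 137, 118, 93, 70, 94, 137, 151, 155, 161, 165, 167]
```

```bash
python3 - <<'E'
from h import *
P=imaging.camera("side")[0].astype(float); s=telemetry.get_state(); print(s["time_s"],s["gripper_width"],s["contact_force"].round(1))
s0=np.load("s0.npz")["sideP"]
for nm,(y0,y1,x0,x1) in dict(laptop=(158,180,305,350),desktop=(348,402,262,338),screwdriver=(207,224,186,215)).items(): print(nm,np.abs(P-s0)[y0:y1,x0:x1].mean().round(1))
print(r.finish_job())
E
```

```text
24.15 0.03894986901964668 [-1.6 -0.7  8.9]
laptop 7.6
desktop 7.8
screwdriver 23.8
the job is handed in; nothing more can be done
None
```

I laid the silver SSD in the nest with its screws up and let go of it. I then pumped the trigger four times and handed the job in at about 24 s, with the fourth squeeze still held.

**SSD:** It touched the nest floor at the expected height (TCP z 38.8 mm). The last side-camera picture shows it flat between the rails and against the end stop; the pad had pushed it about 8 mm home.

**Pad:** The gap between jaw plate and pad shows the springs pressed in by about 5 mm of 12, give or take 1.5 mm, or roughly 12 N. This is read from pixels, not from a force reading. From the last 2.4 mm of squeeze I expected about 1.5 mm more bar travel, but the pictures show only 0.6–1 mm.

**Trigger:** It is held at about 39 mm over handle and trigger, near full squeeze, with the grip force set to 20 N. Wrist force was about 9 N.

**Hard drives and screwdriver:** I compared the last side picture with the first.
- **Hard drives:** both patches changed little (about 8 grey levels).
- **Screwdriver:** its patch differed more (24 levels). I put this down to the gripper and its shadow in front of it. Its handle looked unmoved in earlier pictures, but I did not confirm this separately.

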